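# Check a fastener jar's lid, load the jar carousel and hold it with that jar in front

### The arm

A 6-joint arm with a two-finger parallel gripper is mounted at the origin on the work surface. World frame = base frame: x ahead of the robot, y to its left, z up, the work surface at z = 0. Lengths are in mm, angles in rad, forces in N, time in s.
With the tool pointing down it reaches from about 375 to 925 mm from the base axis. Payload 5.7 kg.
Tool frame: the origin (TCP) lies at the very end of the fingers, on their centre line; the grasp point (between the pads) lies ctrl.grip_depth behind it (ctrl.grip_depth is the distance from the TCP to the grasp point, in mm); x points along the fingers, z is the direction in which the jaws open and shut, and the axes are right-handed (so a half turn about x gives the same grasp; the last joint's range is limited). The gripper opens to 88 mm and grips with 3 to 60 N. Pads are 20 mm wide; open, the fingers measure 115 mm over their backs; the gripper's body (75 mm by 178 mm) begins 61 mm behind the grasp point.
Start: joints at [-1.386, 0.359, 1.51, -0, 1.272, -0.115], TCP at [177.182, -573.209, 222.623] pointing down, gripper open.
Joint ranges: [-2.97, 2.97], [-1.01, 2.36], [0.21, 2.38], [-0.96, 4.11], [0.2, 2.71], [-2.98, 2.98]. Speed limits (rad/s): [2.39, 2.39, 3.14, 3.14, 3.14, 3.14].

### API

Orientations are given as a unit quaternion [x, y, z, w].
In Python, from plant import ctrl, viewer, job gives the robot as it stands. The module is installed in compiled form; this text tells all that it offers.
- The arm moves only by the tool send_rows, never from a script. Its arguments are lists of equal length, an entry for each row: "hand": the closure, from 0 (fully open) to 1 (shut); "dp": the shift along the tool's x, y, z in mm, a list of three; "turn": the turn, a rotation vector about the tool's x, y, z in degrees, a list of three. A call has exactly 10 rows; each row shifts and turns the pose as measured when the row begins, along the tool's axes as they then stand; what a row does not reach is not made up. A row lasts 1/12 s, in which the tool goes at most 41.7 mm and 7.16 degrees, less where a joint would pass 70% of its speed; a pose out of reach is approached as far as the arm can. A call with a gripper value outside its range is refused whole. The fingers move at their own pace and stop on an object; "newtons" is the grip in N (left out, the last holds). Time passes only in rows, so rows that do not move let the fingers close, or fill a call up. It gives the time, the measured TCP pose, the force and the opening at its end, in the units of the state.
- ctrl.read_state(): the state, without advancing time (a new reading comes with each control period).
- viewer.read_camera(name): name is "scene" or "top" or "wrist"; returns the picture (384x512x3 uint8, red, green, blue); there is no depth.
- viewer.camera_info(name): a dict with "K" (3x3 intrinsics, pixels), "extrinsics" (4x4, takes a point from camera to world coordinates). Camera axes: x right, y down, z forward; pixel columns grow to the right and rows downward; lengths in mm; the calibration is good to about 2 mm. A picture is of the moment at which its call begins: read the wrist's pose just before it. camera_info takes no time and is no camera call; for the wrist camera it gives the pose at the moment of the call.
- job.close_job(): hands the job in, once; it reports no verdict.
The state is a dict: "time_s": time; "q": joint angles; "qd": joint speeds; "tau": joint torques, N m; "eef_pos": TCP position; "eef_rot": TCP orientation; "force": force on the tool from outside, world axes, zero at the start; "ft_torque": the same for the moment, N m; "grip_width": finger opening in mm.
Only numpy, scipy, OpenCV 4.12 (cv2) and the standard library are available. Lean on these libraries where they do the work, as an engineer would, in place of code of your own. Each camera call takes 0.05 s, during which the arm holds its last target.

### The job

Pick up the loose fastener jar from the bench, tip it over in the air to about 45 degrees to check that its lid stays on, bring it level again, and set it down upright in the empty well of the jar carousel. Then let go of the jar, take the carousel's upright wooden peg and turn the carousel until that jar stands at the front, in line with the tongue of the base. Finish while still gripping the peg, so that the turntable is held still there; do not knock the other things on the bench about.

Things in the scene. Friction and masses are not known exactly. Their poses are not given: they have to be found in the camera images.
- jar_mid (a point): centre of the loose jar (35 mm above its underside). Upright round glass jar with a dark steel lid, 52 mm diameter, 70 mm tall with the lid (lid: the top 16 mm, same diameter), about 0.25 kg; stands alone on the bench, to the left of the carousel. z axis = up through the lid. Two like jars are fixed on the carousel.
- carousel: the fixed base of the jar carousel, a dark wooden disc 300 mm across; origin on the turning axis at bench height. A wooden tongue 22 mm wide and 30 mm high sticks out of its front to 202 mm from the axis, along the base's own -x: it marks the front, more or less towards the robot.
- front (a point): fixed point on the base, 90 mm from the axis along the tongue's direction and 36 mm above the bench, where the centre of the underside of the jar must end up
- seat (a point): centre of the floor of the empty well on the turntable, 36 mm above the bench, 90 mm from the turning axis; turns with the turntable. The well is a wooden rim, 62 mm inside and 72 mm outside diameter, 10 mm high above the floor. Two jars like the loose one are fixed in such wells 90 mm from the axis: one opposite the empty well, one opposite the peg.
- peg_grip (a point): point on the axis of the upright round wooden peg of the turntable, 20 mm below its top. Peg (turntable_c0 in the rules): 20 mm diameter, 100 mm tall, from 36 to 136 mm above the bench, 115 mm from the turning axis, a quarter turn on from the empty well, counterclockwise seen from above. It turns with the turntable but not in itself; a grip on it may slip round it.
- turntable (a joint): angle of the turntable (rad, counterclockwise seen from above is positive). 0 or any whole turn = the empty well is exactly at the front. Turns either way through two turns without a stop, with light friction (about 0.05 N m), and stays where it is left. It starts between 0.9 and 5.4. Turntable disc: 290 mm across, top 36 mm above the bench.
- glue: bystander: glue bottle, 60 mm dia, 170 mm tall; leave it alone. Origin at its underside
- sander: bystander: cork sanding block 100 x 60 x 35 mm; leave it alone. Origin at its underside
- screwdriver: bystander: screwdriver lying down; leave it alone. Origin at its underside
- hammer: bystander: hammer lying down; leave it alone. Origin at its underside
- tape: bystander: tape measure, about 73 x 35 x 72 mm tall; leave it alone. Origin at its underside
- tin: bystander: squat steel tin, 84 mm dia, 60 mm tall; leave it alone. Origin at its underside
- offcut: bystander: wooden offcut 140 x 45 x 22 mm; leave it alone. Origin at its underside
Things that resemble listed ones, but are neither listed nor needed, are in the scene too. What is shaped like the part that bears jar_mid but blue or purple is not meant.

How it is judged:
By the outcome, as a careful person would: the job done as asked, in the order asked, and still so for the second after the job is handed in, while the arm keeps its last pose, push and grip.
It also fails if it takes over 58 s, if anything falls off the work surface, if the arm or the gripper's body presses on something with over 40 N, if the wrist force passes 120 N, or if a joint passes its speed limit or range.

## Working session

There is one attempt and no reset: what is moved stays moved. The work goes in short steps, Python scripts to look and compute and a tool call to move; the robot and the scene stay as the last step left them, time stands still between calls to the robot, and variables do not carry over. Pictures are saved under pics/ and viewed, and the job is handed in when it is done.

Besides the shell and the picture viewer there is one more tool, called after ">>>" by a JSON object that holds its "method" and its "body". send_rows: Moves the arm, as the interface text tells. Its arguments: {"type":"object","properties":{"hand":{"type":"array","items":{"type":"number"}},"dp":{"type":"array","items":{"type":"array","items":{"type":"number"}}},"turn":{"type":"array","items":{"type":"array","items":{"type":"number"}}},"newtons":{"type":"number"}},"required":["hand","dp","turn"]}

```bash
mkdir -p pics; python3 - <<'E'
from plant import ctrl, viewer, job
import cv2,numpy as np
s=ctrl.read_state(); print(s, ctrl.grip_depth)
for n in ["scene","top","wrist"]:
    i=viewer.camera_info(n); print(n,np.round(i["K"],1).tolist(),np.round(i["extrinsics"],3).tolist())
    cv2.imwrite(f"pics/{n}0.png",viewer.read_camera(n)[:,:,::-1])
E
```

```text
{'time_s': 0.0, 'q': array([-1.38607225e+00,  3.59501743e-01,  1.51144138e+00, -2.03858055e-05,
        1.27246642e+00, -1.15098709e-01]), 'qd': array([ 4.54921757e-04,  9.24011799e-05,  1.53217553e-03, -4.43074381e-05,
        6.30452633e-05,  5.84539174e-04]), 'tau': array([-3.25755202e-03, -5.15386820e+01, -2.70724332e+01,  6.71258429e-02,
        3.50221829e-02, -1.29829473e-04]), 'eef_pos': array([ 177.06955892, -572.55653283,  221.80811638]), 'eef_rot': array([ 0.42014812,  0.5695429 , -0.41928191,  0.56859399]), 'force': array([-0.44433887, -0.09111708,  0.12221796]), 'ft_torque': array([-0.02851601,  0.01975568, -0.00446807]), 'grip_width': 87.74984331550806} 18.700000000000003
scene [[346.5, 0.0, 256.3], [0.0, 346.5, 192.5], [0.0, 0.0, 1.0]] [[0.841, 0.399, -0.365, 894.2], [0.541, -0.606, 0.583, -630.593], [0.011, -0.688, -0.726, 917.182], [0.0, 0.0, 0.0, 1.0]]
top [[496.4, 0.0, 247.2], [0.0, 496.4, 189.8], [0.0, 0.0, 1.0]] [[-0.007, -0.998, 0.057, 381.908], [-1.0, 0.006, -0.007, 14.662], [0.007, -0.057, -0.998, 1813.306], [0.0, 0.0, 0.0, 1.0]]
wrist [[309.5, 0.0, 257.0], [0.0, 309.5, 190.2], [0.0, 0.0, 1.0]] [[0.296, -0.924, -0.244, 242.347], [-0.955, -0.286, -0.073, -552.243], [-0.003, 0.255, -0.967, 384.481], [0.0, 0.0, 0.0, 1.0]]
```

View pics/scene0.png

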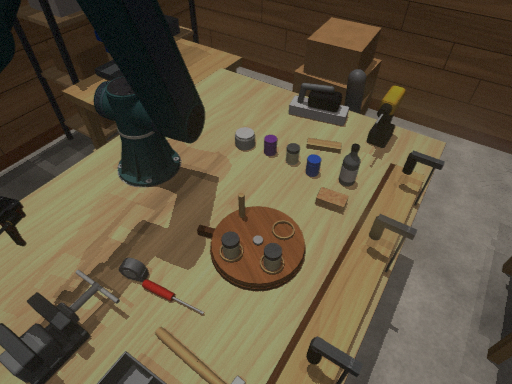

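View pics/top0.png

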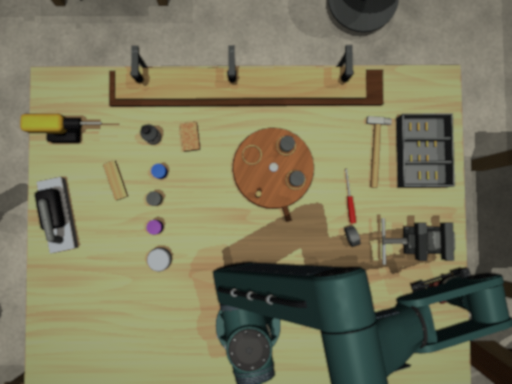

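Top view: grey-lidded loose jar at about (154,199) in top and (292,153) in scene. Lookalikes are the blue one at top (160,171), the purple one at top (155,227), the pale tin at (159,259), and the two fixed jars at (286,144) and (296,179). The description picks the grey jar. I'll check a crop and measure.

```bash
cat > h.py <<'E'
import numpy as np, cv2
from plant import ctrl, viewer, job
from scipy.spatial.transform import Rotation as R
def ray(info,u,v,z):
    K=np.array(info["K"]);E=np.array(info["extrinsics"])
    d=E[:3,:3]@np.linalg.inv(K)@np.array([u,v,1.]);o=E[:3,3]
    return o+d*(z-o[2])/d[2]
def proj(info,p):
    K=np.array(info["K"]);E=np.array(info["extrinsics"])
    c=E[:3,:3].T@(np.array(p)-E[:3,3]);q=K@c;return q[:2]/q[2]
def axes():
    s=ctrl.read_state();return np.array(s["eef_pos"]),R.from_quat(s["eef_rot"]).as_matrix(),s
E
python3 - <<'E'
from h import *
p,M,s=axes();print(np.round(M,3))
t=cv2.imread("pics/top0.png");sc=cv2.imread("pics/scene0.png")
a=cv2.resize(t[120:240,125:325],None,fx=4,fy=4,interpolation=cv2.INTER_CUBIC)
b=cv2.resize(sc[120:300,200:370],None,fx=3.3,fy=3.3,interpolation=cv2.INTER_CUBIC)
cv2.imwrite("pics/topc.png",a);cv2.imwrite("pics/scc.png",b)
i=viewer.camera_info("top")
for n,u,v,z in [("jar",154.3,199,70),("axis",273.5,168,40),("tongue",288,219,30),("well",252,155,46),("peg",258.5,193.5,136)]:
    print(n,np.round(ray(i,u,v,z),1))
E
```

```text
[[-0.     0.955  0.295]
 [ 0.001  0.295 -0.955]
 [-1.     0.    -0.001]]
jar [451.3 327.8  70. ]
axis [561.1 -93.5  40. ]
tongue [ 378.1 -144.4   30. ]
well [607.7 -16.6  46. ]
peg [465.1 -36.  136. ]
```

View pics/topc.png

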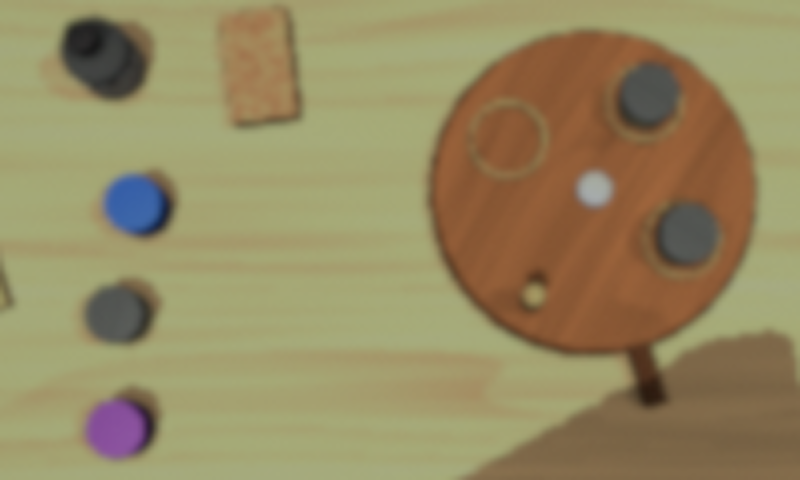

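View pics/scc.png

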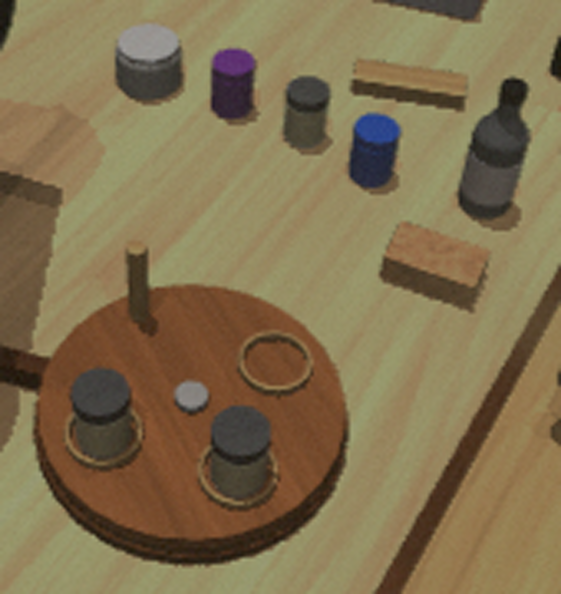

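The crop shows the grey-lidded glass jar at crop pixel (117,313), between blue (136,204) and purple (118,428). The empty well is at (508,138), the peg top at (535,294) and the tongue at (648,376). Now I'll fit these with masks.

```bash
python3 - <<'E'
from h import *
t=cv2.imread("pics/top0.png")
f=8;x0,y0=125,120
a=cv2.resize(t[120:240,125:325],None,fx=f,fy=f,interpolation=cv2.INTER_CUBIC)
hsv=cv2.cvtColor(a,cv2.COLOR_BGR2HSV);H,S,V=cv2.split(hsv)
i=viewer.camera_info("top")
def src(X,Y): return (X+.5)/f-.5+x0,(Y+.5)/f-.5+y0
grey=((S<60)&(V<120)).astype(np.uint8)*255
for name,m in [("grey",grey),("white",((S<50)&(V>130)).astype(np.uint8)*255)]:
    for c in cv2.findContours(m,cv2.RETR_EXTERNAL,cv2.CHAIN_APPROX_NONE)[0]:
        if cv2.contourArea(c)<1500: continue
        (cx,cy),r=cv2.minEnclosingCircle(c); e=cv2.fitEllipse(c)
        u,v=src(*e[0]); print(name,np.round((u,v),2),np.round(e[1],0),[np.round(ray(i,u,v,z)[:2],1).tolist() for z in(40,70,106)])
# disc
red=(((H<14)|(H>170))&(S>90)).astype(np.uint8)*255
red=cv2.morphologyEx(red,cv2.MORPH_OPEN,np.ones((45,45)))
c=max(cv2.findContours(red,cv2.RETR_EXTERNAL,cv2.CHAIN_APPROX_NONE)[0],key=cv2.contourArea)
h=cv2.convexHull(c);e=cv2.fitEllipse(h);u,v=src(*e[0]);print("disc",e,ray(i,u,v,36))
cv2.imwrite("pics/hs.png",cv2.resize(a,(800,480)))
print(hsv[588,1070],hsv[276,1016],hsv[236,935],hsv[276,940],hsv[700,1290],hsv[330,1000])
d=cv2.cvtColor(a,cv2.COLOR_BGR2LAB)
w=((H>=13)&(V>95)).astype(np.uint8)*255
cv2.imwrite("pics/w.png",cv2.resize(w,(800,480)))
E
```

```text
grey [153.51 198.23] [112. 122.] [[455.3, 336.0], [454.0, 330.6], [452.5, 324.1]]
grey [296.42 178.08] [112. 117.] [[524.4, -175.4], [522.0, -172.2], [519.1, -168.3]]
grey [286.77 143.23] [108. 119.] [[650.4, -142.1], [645.9, -139.5], [640.4, -136.3]]
grey [150.06 133.99] [127. 173.] [[686.5, 349.4], [681.4, 343.7], [675.2, 337.0]]
white [273.13 166.94] [66. 67.] [[565.0, -92.2], [561.9, -90.4], [558.1, -88.2]]
disc ((1184.951171875, 387.2850646972656), (630.8145141601562, 635.0232543945312), 139.23904418945312) [561.65900367 -90.795877    36.        ]
[ 24 102 162] [ 13 158 142] [ 13 152 146] [ 15 139 130] [ 12 153  85] [ 13 156 139]
```

View pics/w.png

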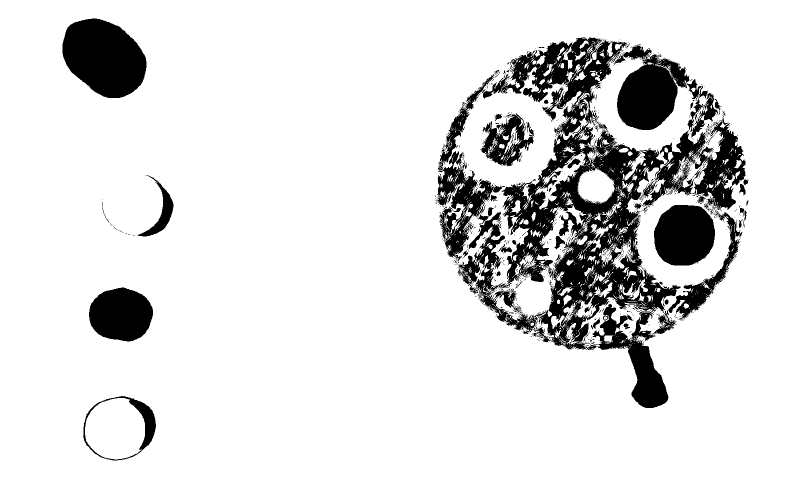

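>>> {"method": "send_rows", "body": {"hand": [0,0,0,0,0,0,0,0,0,0], "dp": [[-8,30,-24],[-8,30,-24],[-8,30,-24],[-8,30,-24],[-8,30,-24],[-8,30,-24],[-8,30,-24],[-8,30,-24],[-8,30,-24],[-8,30,-24]], "turn": [[0,0,0],[0,0,0],[0,0,0],[0,0,0],[0,0,0],[0,0,0],[0,0,0],[0,0,0],[0,0,0],[0,0,0]], "newtons": 30}}

```text
time_s: 0.98
eef_pos: [395.9, -247.1, 300.3]
eef_rot: [0.424, 0.569, -0.423, 0.564]
force: [1.0, -0.0, 0.5]
grip_width: 88.1
```

```bash
python3 - <<'E'
from h import *
i=viewer.camera_info("wrist");im=viewer.read_camera("wrist")[:,:,::-1]
cv2.imwrite("pics/w1.png",im);np.save("w1E.npy",np.array(i["extrinsics"]));print(np.round(i["extrinsics"],2),axes()[2]["q"])
E
```

```text
[[ 2.8000e-01 -9.3000e-01 -2.5000e-01  4.6204e+02]
 [-9.6000e-01 -2.8000e-01 -7.0000e-02 -2.2820e+02]
 [-1.0000e-02  2.6000e-01 -9.7000e-01  4.6275e+02]
 [ 0.0000e+00  0.0000e+00  0.0000e+00  1.0000e+00]] [-0.69725025  0.09622872  1.66309383  0.00713743  1.38710485  0.58176525]
```

View pics/w1.png

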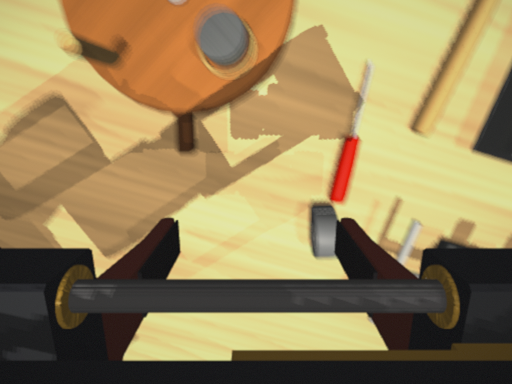

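The wrist view shows the carousel's front part, with the dark tongue ending at about (186,152), the peg at (98,48) and a fixed jar at (223,40). Heading on to the jar.

>>> {"method": "send_rows", "body": {"hand": [0,0,0,0,0,0,0,0,0,0], "dp": [[0,15,-36],[0,15,-36],[0,15,-36],[0,15,-36],[0,15,-36],[0,15,-36],[0,15,-36],[0,15,-36],[0,15,-36],[0,15,-36]], "turn": [[0,0,0],[0,0,0],[0,0,0],[0,0,0],[0,0,0],[0,0,0],[0,0,0],[0,0,0],[0,0,0],[0,0,0]]}}

```text
time_s: 1.87
eef_pos: [440.2, 152.9, 304.3]
eef_rot: [0.425, 0.566, -0.421, 0.567]
force: [0.6, -0.2, -0.8]
grip_width: 88.2
```

>>> {"method": "send_rows", "body": {"hand": [0,0,0,0,0,0,0,0,0,0], "dp": [[10,10,-32],[15,10,-32],[15,10,-32],[15,10,-32],[15,10,-20],[0,0,0],[0,0,0],[0,0,0],[0,0,0],[0,0,0]], "turn": [[0,0,0],[0,0,0],[0,0,0],[0,0,0],[0,0,0],[0,0,0],[0,0,0],[0,0,0],[0,0,0],[0,0,0]]}}

```text
time_s: 2.7
eef_pos: [445.9, 321.4, 232.2]
eef_rot: [0.423, 0.567, -0.418, 0.57]
force: [0.5, -0.4, 0.1]
grip_width: 87.9
```

```bash
python3 - <<'E'
from h import *
p,M,s=axes();i=viewer.camera_info("wrist");im=viewer.read_camera("wrist")[:,:,::-1]
cv2.imwrite("pics/w2.png",im);print(p,np.round(M,3),s["q"],s["force"])
print(proj(i,[454,330,70]),proj(i,[454,330,0]))
top=viewer.read_camera("top")[:,:,::-1];cv2.imwrite("pics/top2.png",top)
E
```

```text
[445.94798925 321.43362972 232.1854702 ] [[ 0.007  0.956  0.293]
 [ 0.004  0.293 -0.956]
 [-1.     0.008 -0.002]] [ 4.98890919e-01  2.73285654e-01  1.61354357e+00 -2.59786213e-05
  1.24638500e+00  1.77280220e+00] [ 0.45921733 -0.42619835  0.08600367]
[252.48505756 166.36882745] [253.39845448 156.94624688]
```

View pics/w2.png

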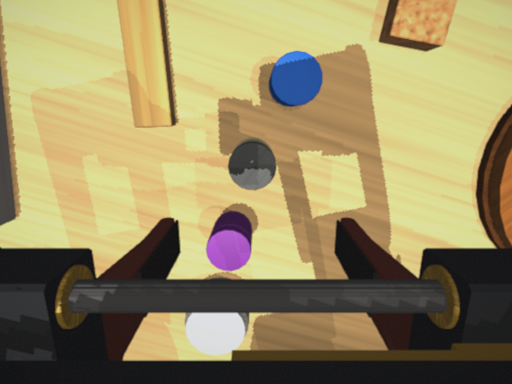

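The lid is centred at about (252,166), matching the prediction (252.5,166.4) for (454,330), and it is dark grey between blue and purple. Descending.

>>> {"method": "send_rows", "body": {"hand": [0,0,0,0,0,0,0,0,0,0], "dp": [[0,10,-6],[20,0,0],[30,0,0],[30,0,0],[25,0,0],[20,0,0],[0,0,0],[0,0,0],[0,0,0],[0,0,0]], "turn": [[0,0,-0.5],[0,0,0],[0,0,0],[0,0,0],[0,0,0],[0,0,0],[0,0,0],[0,0,0],[0,0,0],[0,0,0]]}}

```text
time_s: 3.63
eef_pos: [462.9, 327.6, 113.6]
eef_rot: [0.429, 0.564, -0.417, 0.569]
force: [0.1, 0.6, -0.2]
grip_width: 87.5
```

```bash
python3 - <<'E'
from h import *
p,M,s=axes();i=viewer.camera_info("wrist");im=viewer.read_camera("wrist")[:,:,::-1]
cv2.imwrite("pics/w3.png",im);print(p,np.round(M,3),s["force"])
print(M.T@(np.array([454,330,20])-p))
print(proj(i,[454,330,70]))
E
```

```text
[462.91451946 327.62016094 113.57649544] [[ 0.016  0.959  0.283]
 [ 0.01   0.283 -0.959]
 [-1.     0.018 -0.005]] [ 0.14752351  0.62366513 -0.24425472]
[93.44386554 -9.54046645 -4.34928527]
[251.40699957 221.15495575]
```

View pics/w3.png

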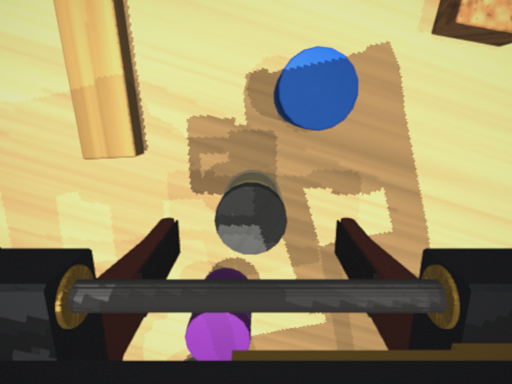

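```bash
cat >> h.py <<'E'
def go(target,yaw_z=None,down=True):
    """print dp (tool axes) to target and turn (tool axes, deg) to tool-down with jaw axis at angle yaw_z"""
    p,M,s=axes()
    if yaw_z is None: yaw_z=np.arctan2(M[1,2],M[0,2])
    z=np.array([np.cos(yaw_z),np.sin(yaw_z),0]);x=np.array([0,0,-1.]);y=np.cross(z,x)
    T=np.stack([x,y,z],1)
    rv=R.from_matrix(M.T@T).as_rotvec(degrees=True)
    print("p",np.round(p,1),"dp_now",np.round(M.T@(np.array(target)-p),1),"dp_afterturn",np.round(T.T@(np.array(target)-p),1),"turn",np.round(rv,2),"yaw",np.round(np.degrees(yaw_z),1),"F",np.round(s["force"],1),"w",round(s["grip_width"],1),"q",np.round(s["q"],2),"t",s["time_s"])
E
python3 -c "
from h import *
go([455,330.5,20])"
```

```text
p [463.2 327.8 113.9] dp_now [93.8 -8.9 -4.4] dp_afterturn [93.9 -7.1 -4.9] turn [-0.   -0.29 -1.07] yaw -73.6 F [0.1 0.5 0.2] w 87.9 q [0.49 0.42 1.72 0.   0.98 1.78] t 3.6833
```

>>> {"method": "send_rows", "body": {"hand": [0,0,0,0,0,0,0,0,0,0], "dp": [[0,-4,-2],[0,-4,-2],[0,0,0],[0,0,0],[0,0,0],[0,0,0],[0,0,0],[0,0,0],[0,0,0],[0,0,0]], "turn": [[0,0,-1],[0,0,0],[0,0,0],[0,0,0],[0,0,0],[0,0,0],[0,0,0],[0,0,0],[0,0,0],[0,0,0]]}}

```text
time_s: 4.52
eef_pos: [455.7, 331.2, 118.3]
eef_rot: [0.427, 0.567, -0.42, 0.566]
force: [0.1, 0.1, 0.9]
grip_width: 88.2
```

```bash
python3 -c "
from h import *
go([455,330.5,20])"
```

```text
p [455.7 331.2 118.3] dp_now [98.2 -1.6  1.2] dp_afterturn [98.3 -0.9  0.5] turn [-0.   -0.38 -0.39] yaw -73.5 F [0.1 0.1 0.9] w 88.2 q [0.5  0.42 1.71 0.01 1.   1.78] t 4.5167
```

>>> {"method": "send_rows", "body": {"hand": [0,0,0,0,0,0,0,0,0,0], "dp": [[14,0,0],[14,0,0],[14,0,0],[14,0,0],[12,0,0],[10,0,0],[8,0,0],[5,0,0],[0,0,0],[0,0,0]], "turn": [[0,0,-0.4],[0,0,0],[0,0,0],[0,0,0],[0,0,0],[0,0,0],[0,0,0],[0,0,0],[0,0,0],[0,0,0]]}}

```text
time_s: 5.35
eef_pos: [455.5, 331.3, 16.9]
eef_rot: [0.424, 0.569, -0.423, 0.564]
force: [0.1, 0.3, 0.6]
grip_width: 87.8
```

```bash
python3 -c "
from h import *
go([455,330.5,20])"
```

```text
p [455.5 331.3  16.9] dp_now [-3.1 -0.7  0.6] dp_afterturn [-3.1 -0.7  0.7] turn [ 0.   -0.36  0.21] yaw -73.5 F [0.1 0.3 0.6] w 87.8 q [0.5  0.57 1.78 0.01 0.8  1.78] t 5.35
```

Correct height +3 mm, then close.

>>> {"method": "send_rows", "body": {"hand": [0,0,0.7,0.7,0.7,0.7,0.7,0.7,0.7,0.7], "dp": [[-4,0,0],[0,0,0],[0,0,0],[0,0,0],[0,0,0],[0,0,0],[0,0,0],[0,0,0],[0,0,0],[0,0,0]], "turn": [[0,0,0],[0,0,0],[0,0,0],[0,0,0],[0,0,0],[0,0,0],[0,0,0],[0,0,0],[0,0,0],[0,0,0]], "newtons": 35}}

```text
time_s: 6.18
eef_pos: [457.7, 332.5, 24.5]
eef_rot: [0.425, 0.568, -0.421, 0.565]
force: [-0.8, 0.1, 0.4]
grip_width: 51.4
```

```bash
python3 -c "
from h import *
go([455,330.5,20])"
```

```text
p [457.7 332.5  24.5] dp_now [ 4.5 -3.2  1.1] dp_afterturn [ 4.5 -3.2  1.1] turn [-0.   -0.42 -0.13] yaw -73.5 F [-0.8  0.1  0.4] w 51.4 q [0.5  0.56 1.77 0.01 0.81 1.78] t 6.1833
```

Gripped (51.4 mm). Lift.

>>> {"method": "send_rows", "body": {"hand": [0.7,0.7,0.7,0.7,0.7,0.7,0.7,0.7,0.7,0.7], "dp": [[-5,0,0],[-15,0,0],[-28,0,0],[-32,0,0],[-32,0,0],[-32,0,0],[-32,0,0],[-28,0,0],[-15,0,0],[0,0,0]], "turn": [[0,0,0],[0,0,0],[0,0,0],[0,0,0],[0,0,0],[0,0,0],[0,0,0],[0,0,0],[0,0,0],[0,0,0]]}}

```text
time_s: 7.02
eef_pos: [452.2, 328.0, 250.2]
eef_rot: [0.42, 0.571, -0.426, 0.562]
force: [1.2, 0.8, -3.3]
grip_width: 51.5
```

```bash
python3 -c "
from h import *
go([455,330.5,240])
cv2.imwrite('pics/s4.png',viewer.read_camera('scene')[80:280,200:400,::-1].repeat(3,0).repeat(3,1))"
```

```text
p [452.2 328.  250.2] dp_now [10.2  3.5 -1.6] dp_afterturn [10.2  3.4 -1.6] turn [ 0.   -0.26  0.79] yaw -73.5 F [ 1.2  0.8 -3.3] w 51.5 q [0.5  0.28 1.55 0.01 1.32 1.78] t 7.0167
```

View pics/s4.png

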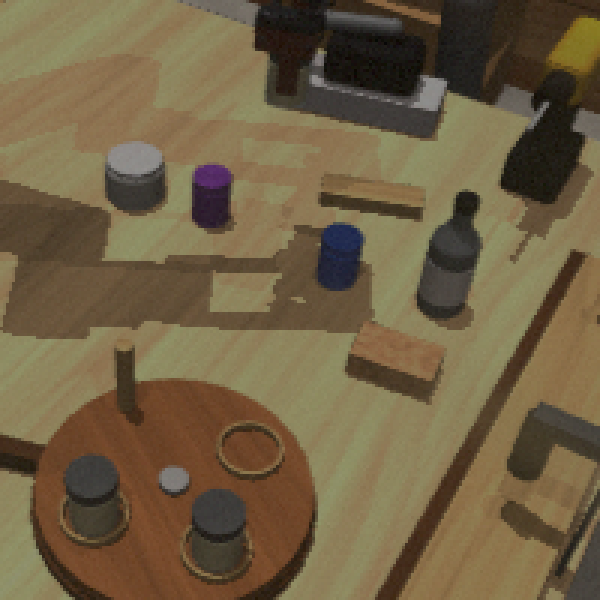

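The crop shows the jar's spot vacated, with the neighbours undisturbed and the jar in the jaws at (290,85). Tip about the jaw axis.

>>> {"method": "send_rows", "body": {"hand": [0.7,0.7,0.7,0.7,0.7,0.7,0.7,0.7,0.7,0.7], "dp": [[0,0,0],[0,0,0],[0,0,0],[0,0,0],[0,0,0],[0,0,0],[0,0,0],[0,0,0],[0,0,0],[0,0,0]], "turn": [[0,0,-4],[0,0,-5],[0,0,-5],[0,0,-5],[0,0,-5],[0,0,-5],[0,0,-5],[0,0,-5],[0,0,-5],[0,0,-2]]}}

```text
time_s: 7.9
eef_pos: [443.2, 324.2, 233.7]
eef_rot: [0.145, 0.693, -0.622, 0.335]
force: [0.1, 0.3, -3.0]
grip_width: 51.5
```

```bash
python3 -c "
from h import *
go([455,330.5,240])
print(np.degrees(np.arccos(-axes()[1][2,0])))
cv2.imwrite('pics/s5.png',viewer.read_camera('scene')[60:260,200:400,::-1].repeat(3,0).repeat(3,1))"
```

```text
p [443.2 324.2 233.7] dp_now [-14.1   3.6  -2.7] dp_afterturn [-6.3 13.1 -2.7] turn [ 4.000e-02 -9.000e-02  4.993e+01] yaw -73.5 F [ 0.1  0.3 -3. ] w 51.5 q [0.43 0.79 1.03 0.13 2.18 1.74] t 7.9
49.92703869441934
```

View pics/s5.png

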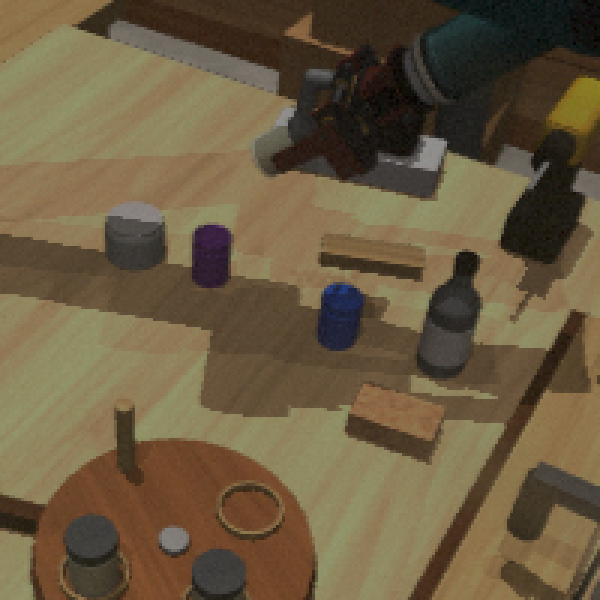

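The jar is tilted about 50° at (285,145), lid on. Ease to 45°, hold briefly, then level.

>>> {"method": "send_rows", "body": {"hand": [0.7,0.7,0.7,0.7,0.7,0.7,0.7,0.7,0.7,0.7], "dp": [[0,0,0],[0,0,0],[0,0,0],[0,0,0],[0,0,0],[0,0,0],[0,0,0],[0,0,0],[0,0,0],[0,0,0]], "turn": [[0,0,5],[0,0,0],[0,0,0],[0,0,0],[0,0,5],[0,0,5],[0,0,5],[0,0,5],[0,0,5],[0,0,5]]}}

```text
time_s: 8.78
eef_pos: [442.1, 322.4, 217.8]
eef_rot: [0.345, 0.616, -0.496, 0.505]
force: [-0.9, 0.3, -3.3]
grip_width: 51.8
```

```bash
python3 -c "
from h import *
go([455,330.5,240])
print(np.degrees(np.arccos(-axes()[1][2,0])))"
```

```text
p [442.1 322.4 217.8] dp_now [-25.3   8.3  -4.1] dp_afterturn [-22.2  14.7  -4.1] turn [-1.000e-02  1.100e-01  1.518e+01] yaw -73.7 F [-0.9  0.3 -3.3] w 51.8 q [0.47 0.43 1.44 0.05 1.53 1.75] t 8.7833
15.17713242122925
```

>>> {"method": "send_rows", "body": {"hand": [0.7,0.7,0.7,0.7,0.7,0.7,0.7,0.7,0.7,0.7], "dp": [[-5,0,0],[-5,0,0],[-5,0,0],[-5,0,10],[0,5,28],[0,5,30],[0,5,30],[0,5,30],[0,5,30],[0,5,30]], "turn": [[0,0,5],[0,0,5],[0,0,4],[0,0,1],[0,0,0],[0,0,0],[0,0,0],[0,0,0],[0,0,0],[0,0,0]]}}

```text
time_s: 9.62
eef_pos: [516.5, 144.5, 242.6]
eef_rot: [0.42, 0.57, -0.422, 0.566]
force: [0.3, 0.3, -3.2]
grip_width: 51.3
```

```bash
python3 -c "
from h import *
go([550,-12,230])"
```

```text
p [516.5 144.5 242.6] dp_now [ 12.2 -13.6 159.5] dp_afterturn [ 12.6 -13.7 159.5] turn [ 0.   -0.19  0.33] yaw -73.0 F [ 0.3  0.3 -3.2] w 51.3 q [0.14 0.25 1.62 0.   1.28 1.42] t 9.6167
```

Move to a spot short of the well for a wrist view.

>>> {"method": "send_rows", "body": {"hand": [0.7,0.7,0.7,0.7,0.7,0.7,0.7,0.7,0.7,0.7], "dp": [[1,-2,20],[1,-2,20],[1,-2,20],[1,-2,20],[1,-2,20],[1,-2,20],[1,-2,20],[0,0,15],[0,0,0],[0,0,0]], "turn": [[0,0,0.4],[0,0,0],[0,0,0],[0,0,0],[0,0,0],[0,0,0],[0,0,0],[0,0,0],[0,0,0],[0,0,0]]}}

```text
time_s: 10.45
eef_pos: [546.3, -29.6, 233.5]
eef_rot: [0.42, 0.575, -0.428, 0.557]
force: [-0.3, 0.4, -3.0]
grip_width: 51.5
```

```bash
python3 -c "
from h import *
go([606,-12,230])
i=viewer.camera_info('wrist');im=viewer.read_camera('wrist')[:,:,::-1]
cv2.imwrite('pics/w6.png',im);np.save('w6E.npy',np.array(i['extrinsics']))
for p in ([606,-12,46],[562,-91,36]): print(proj(i,p))
for u,v,z in ((0,0,46),):pass
"
```

```text
p [546.3 -29.6 233.5] dp_now [ 1.9 62.3 -0.1] dp_afterturn [ 3.5 62.2 -0.1] turn [ 0.01 -0.71  1.41] yaw -73.7 F [-0.3  0.4 -3. ] w 51.5 q [-0.18  0.29  1.59  0.    1.29  1.11] t 10.45
[259.70795822 109.99839656]
[313.54188413 166.33866056]
```

View pics/w6.png

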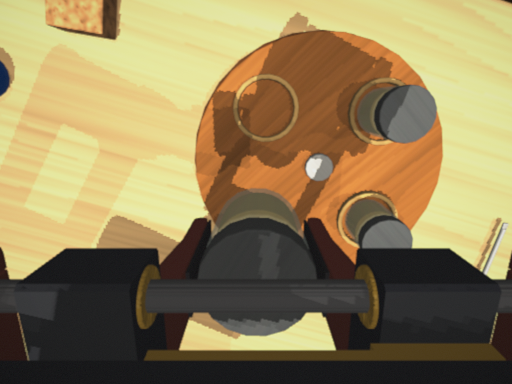

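Wrist view: the well ring is at about (266,107), the hub at (319,166), and the held jar at (258,270) has its lid on. I'll measure the ring and cross-check it against the top camera.

```bash
python3 - <<'E'
from h import *
im=cv2.imread("pics/w6.png");i=viewer.camera_info("wrist")
print(np.abs(np.array(i["extrinsics"])-np.load("w6E.npy")).max(0))
i=dict(i);i["extrinsics"]=np.load("w6E.npy")
f=6;x0,y0=220,60
a=cv2.resize(im[y0:155,x0:310],None,fx=f,fy=f,interpolation=cv2.INTER_CUBIC)
H,S,V=cv2.split(cv2.cvtColor(a,cv2.COLOR_BGR2HSV))
for q in [(237,107),(296,107),(266,77),(266,137),(266,107),(250,110),(275,150)]: print(q,cv2.cvtColor(im,cv2.COLOR_BGR2HSV)[q[1],q[0]])
cv2.imwrite("pics/w6c.png",a)
d=cv2.resize(im[95:250,190:450],None,fx=3,fy=3,interpolation=cv2.INTER_CUBIC)
# disc edge
hs=cv2.cvtColor(im,cv2.COLOR_BGR2HSV)
m=((hs[:,:,0]<16)&(hs[:,:,1]>110)).astype(np.uint8)*255
m=cv2.morphologyEx(m,cv2.MORPH_OPEN,np.ones((5,5)))
cv2.imwrite("pics/m6.png",m)
# hand-picked ring ends: inner edge ellipse
for u,v in [(266,107),(319.5,163)]: print(ray(i,u,v,46),ray(i,u,v,36))
E
```

```text
[0.00067529 0.00030083 0.00068822 0.18801509]
(237, 107) [ 17 133 115]
(296, 107) [ 18 135 172]
(266, 77) [ 18 135 163]
(266, 137) [ 18 132 114]
(266, 107) [ 13 171 139]
(250, 110) [ 13 173 121]
(275, 150) [ 13 174 136]
[610.95196896 -17.66507086  46.        ] [610.7999338  -17.86298533  36.        ]
[569.10112555 -93.97639634  46.        ] [567.7473929  -96.36550029  36.        ]
```

View pics/w6c.png

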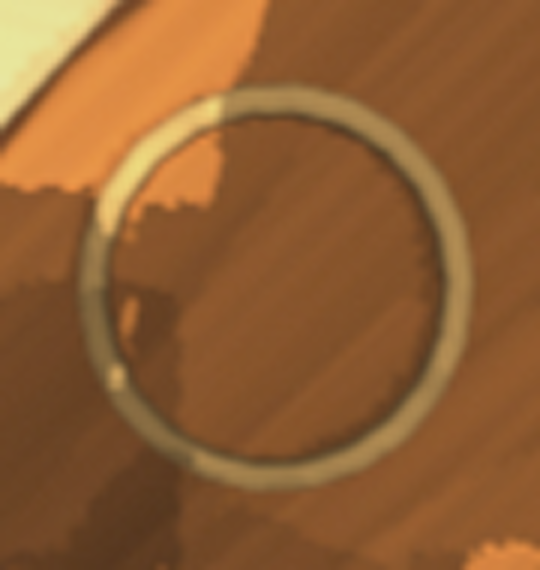

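View pics/m6.png

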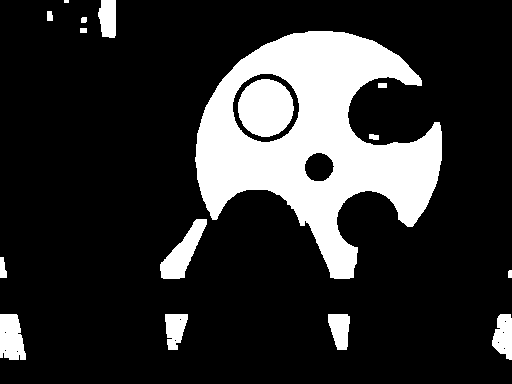

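```bash
python3 - <<'E'
from h import *
p,M,s=axes();i=viewer.camera_info("wrist");E=np.load("w6E.npy")
Ct=M.T@(E[:3,3]-p);Rt=M.T@E[:3,:3];K=np.array(i["K"])
print("cam in tool",Ct)
for h in (20,23,26):
  for yo in (-4,0):
    a=np.linspace(0,2*np.pi,73);P=np.stack([np.full(73,-(70-h)),yo+26*np.cos(a),26*np.sin(a)],1)
    q=(K@(Rt.T@(P-Ct).T));q=q[:2]/q[2];print(h,yo,"u",q[0].min().round(1),q[0].max().round(1),"v",q[1].min().round(1),q[1].max().round(1))
im=cv2.imread("pics/w6.png");cv2.imwrite("pics/w6d.png",cv2.resize(im[180:350,180:340],None,fx=4,fy=3.5,interpolation=cv2.INTER_CUBIC))
E
```

```text
cam in tool [-162.46479661   68.28522863   -0.28764541]
20 -4 u 194.9 321.5 v 231.3 343.4
20 0 u 194.4 322.0 v 221.6 335.6
23 -4 u 196.3 320.1 v 228.4 338.5
23 0 u 195.8 320.6 v 218.9 330.8
26 -4 u 197.6 318.7 v 225.6 333.7
26 0 u 197.2 319.2 v 216.4 326.1
```

View pics/w6d.png

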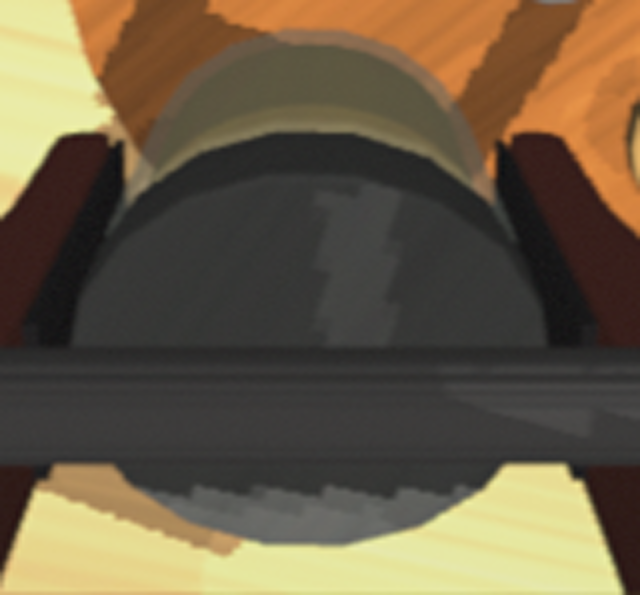

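```bash
python3 - <<'E'
from h import *
p,M,s=axes();i=viewer.camera_info("wrist");E=np.load("w6E.npy")
Ct=M.T@(E[:3,3]-p);Rt=M.T@E[:3,:3];K=np.array(i["K"])
for X in (24,26,28):
    q=K@(Rt.T@(np.array([X,21,0])-Ct));print(X,q[:2]/q[2])
go([615.5,-14.6,140])
E
```

```text
24 [257.97183514 187.0648699 ]
26 [257.96739174 186.28174298]
28 [257.96303592 185.51405001]
p [546.5 -29.6 233.5] dp_now [91.7 72.7  6.2] dp_afterturn [93.5 70.4  5.1] turn [ 0.01 -0.67  1.39] yaw -73.6 F [ 0.2 -0.6 -3. ] w 51.5 q [-0.18  0.29  1.59 -0.    1.29  1.11] t 10.5
```

>>> {"method": "send_rows", "body": {"hand": [0.7,0.7,0.7,0.7,0.7,0.7,0.7,0.7,0.7,0.7], "dp": [[0,12,0],[0,20,0],[0,20,0],[0,18,0],[20,0,0],[20,0,0],[20,0,0],[15,0,0],[0,0,0],[0,0,0]], "turn": [[0,-0.4,1.3],[0,0,0],[0,0,0],[0,0,0],[0,0,0],[0,0,0],[0,0,0],[0,0,0],[0,0,0],[0,0,0]]}}

```text
time_s: 11.33
eef_pos: [620.8, 4.8, 157.0]
eef_rot: [0.425, 0.568, -0.416, 0.568]
force: [-0.4, 0.9, -3.0]
grip_width: 51.6
```

```bash
python3 - <<'E'
from h import *
go([615.5,-14.6,70])
i=viewer.camera_info('wrist');im=viewer.read_camera('wrist')[:,:,::-1]
cv2.imwrite('pics/w7.png',im);np.save('w7E.npy',np.array(i['extrinsics']))
print(ray(i,257,120,106))
E
```

```text
p [620.8   4.8 157. ] dp_now [ 86.7 -11.6  17.6] dp_afterturn [ 87.  -10.7  17. ] turn [-0.   -0.45 -0.58] yaw -73.1 F [-0.4  0.9 -3. ] w 51.6 q [-0.11  0.45  1.54  0.01  1.14  1.16] t 11.3333
[679.23456961  23.66308583 106.        ]
```

View pics/w7.png

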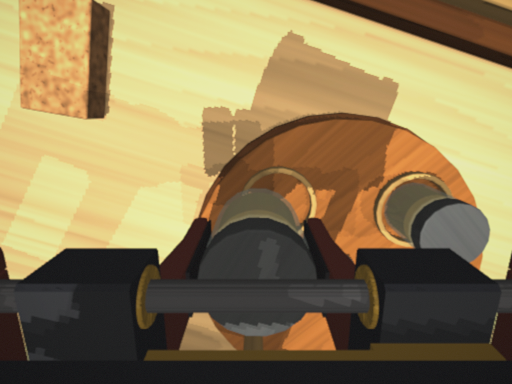

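>>> {"method": "send_rows", "body": {"hand": [0.7,0.7,0.7,0.7,0.7,0.7,0.7,0.7,0.7,0.7], "dp": [[0,-5,8],[0,-5,8],[15,0,0],[15,0,0],[10,0,0],[0,0,0],[0,0,0],[0,0,0],[0,0,0],[0,0,0]], "turn": [[0,0,-0.5],[0,0,0],[0,0,0],[0,0,0],[0,0,0],[0,0,0],[0,0,0],[0,0,0],[0,0,0],[0,0,0]]}}

```text
time_s: 12.22
eef_pos: [621.5, -18.9, 125.8]
eef_rot: [0.425, 0.565, -0.417, 0.571]
force: [0.3, -0.3, -2.6]
grip_width: 51.7
```

```bash
python3 - <<'E'
from h import *
go([615.5,-14.6,70])
i=viewer.camera_info('wrist');im=viewer.read_camera('wrist')[:,:,::-1]
cv2.imwrite('pics/w8.png',im[120:360,150:420].repeat(2,0).repeat(2,1));np.save('w8E.npy',np.array(i['extrinsics']))
E
```

```text
p [621.5 -18.9 125.8] dp_now [55.7 -5.3 -5.8] dp_afterturn [55.8 -4.5 -5.8] turn [-0.   -0.   -0.82] yaw -73.1 F [ 0.3 -0.3 -2.6] w 51.7 q [-0.15  0.48  1.58  0.01  1.07  1.13] t 12.2167
```

View pics/w8.png

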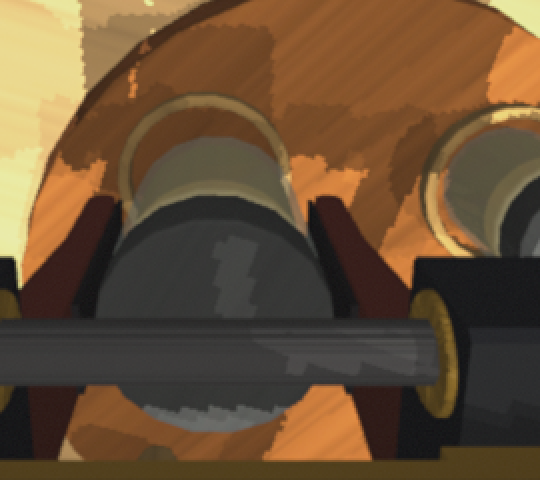

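>>> {"method": "send_rows", "body": {"hand": [0.7,0.7,0.7,0.7,0.7,0.7,0.7,0.7,0.7,0.7], "dp": [[0,-2,-2],[0,-2,-2],[0,0,0],[8,0,0],[8,0,0],[8,0,0],[8,0,0],[0,0,0],[0,0,0],[0,0,0]], "turn": [[0,0,-0.7],[0,0,0],[0,0,0],[0,0,0],[0,0,0],[0,0,0],[0,0,0],[0,0,0],[0,0,0],[0,0,0]]}}

```text
time_s: 13.1
eef_pos: [615.7, -15.2, 89.9]
eef_rot: [0.421, 0.568, -0.421, 0.568]
force: [0.2, -0.0, -2.5]
grip_width: 51.4
```

```bash
python3 - <<'E'
from h import *
go([615.5,-14.6,62])
i=viewer.camera_info('wrist');im=viewer.read_camera('wrist')[:,:,::-1]
cv2.imwrite('pics/w9f.png',im)
cv2.imwrite('pics/w9.png',im[120:360,150:420].repeat(2,0).repeat(2,1));np.save('w9E.npy',np.array(i['extrinsics']))
E
```

```text
p [615.7 -15.2  89.9] dp_now [27.9 -0.  -0.7] dp_afterturn [27.9 -0.  -0.7] turn [-0.   -0.02 -0.01] yaw -73.0 F [ 0.2 -0.  -2.5] w 51.4 q [-0.14  0.52  1.61  0.    1.01  1.14] t 13.1
```

View pics/w9.png

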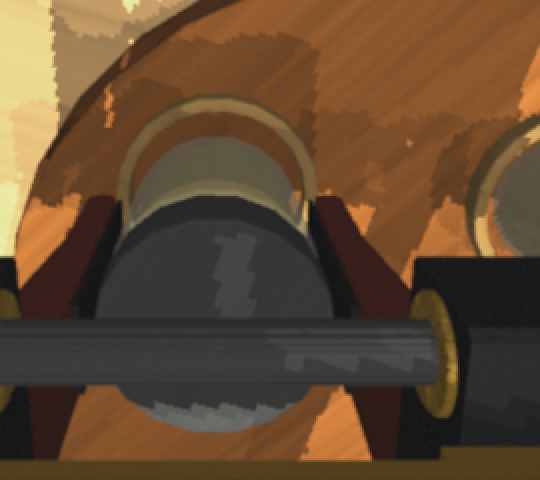

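```bash
python3 - <<'E'
from h import *
p,M,s=axes();i=dict(viewer.camera_info("wrist"));i["extrinsics"]=np.load("w9E.npy")
im=cv2.imread("pics/w9f.png");print(cv2.cvtColor(im[160:200,257:258],cv2.COLOR_BGR2HSV)[:,0].tolist())
for v in (168,169,173.5,174): print(v,M.T@(ray(i,257,v,46)-p))
for u in (208,212,305,309): print(u,M.T@(ray(i,u,215,46)-p))
E
```

```text
[[14, 171, 118], [14, 173, 118], [14, 171, 119], [13, 169, 119], [13, 172, 117], [13, 166, 115], [14, 164, 107], [17, 136, 90], [18, 129, 91], [18, 130, 112], [18, 132, 139], [18, 134, 145], [18, 135, 144], [18, 131, 142], [18, 135, 138], [17, 139, 128], [14, 162, 112], [13, 168, 106], [13, 167, 96], [13, 163, 94], [13, 167, 93], [13, 163, 94], [14, 165, 93], [14, 165, 93], [13, 159, 93], [13, 161, 92], [13, 163, 91], [13, 155, 89], [13, 112, 89], [15, 71, 93], [18, 71, 93], [18, 71, 93], [22, 72, 92], [24, 75, 92], [23, 74, 93], [23, 74, 93], [24, 74, 93], [24, 77, 93], [23, 75, 92], [23, 74, 93]]
168 [44.12691808 29.3087239  -0.74067371]
169 [44.12654069 28.62070492 -0.7405006 ]
173.5 [44.12483461 25.51031353 -0.73971801]
174 [44.12464425 25.16326215 -0.73963069]
208 [ 44.11699443  -4.34802504 -35.28455584]
212 [ 44.11629847  -4.34598109 -32.46336831]
305 [44.10012482 -4.29848072 33.09977853]
309 [44.09942949 -4.29643861 35.91843217]
```

The ring centre sits at about tool y −7 and the jar base at about −6, with lateral error near 0. Descending.

>>> {"method": "send_rows", "body": {"hand": [0.7,0.7,0.7,0.7,0.7,0.7,0.7,0.7,0.7,0.7], "dp": [[4,-1,0],[5,0,0],[5,0,0],[4,0,0],[3,0,0],[2,0,0],[0,0,0],[0,0,0],[0,0,0],[0,0,0]], "turn": [[0,0,0],[0,0,0],[0,0,0],[0,0,0],[0,0,0],[0,0,0],[0,0,0],[0,0,0],[0,0,0],[0,0,0]]}}

```text
time_s: 13.98
eef_pos: [615.8, -15.8, 65.5]
eef_rot: [0.421, 0.568, -0.42, 0.569]
force: [-0.2, 0.0, -3.4]
grip_width: 51.5
```

```bash
python3 - <<'E'
from h import *
go([615,-15,62])
im=viewer.read_camera('wrist')[:,:,::-1]
cv2.imwrite('pics/w10.png',im[120:360,150:420].repeat(2,0).repeat(2,1))
E
```

```text
p [615.8 -15.8  65.5] dp_now [ 3.5 -0.6 -1. ] dp_afterturn [ 3.5 -0.6 -1. ] turn [ 0.    0.04 -0.14] yaw -73.0 F [-0.2  0.  -3.4] w 51.5 q [-0.14  0.55  1.63  0.    0.96  1.14] t 13.9833
```

View pics/w10.png

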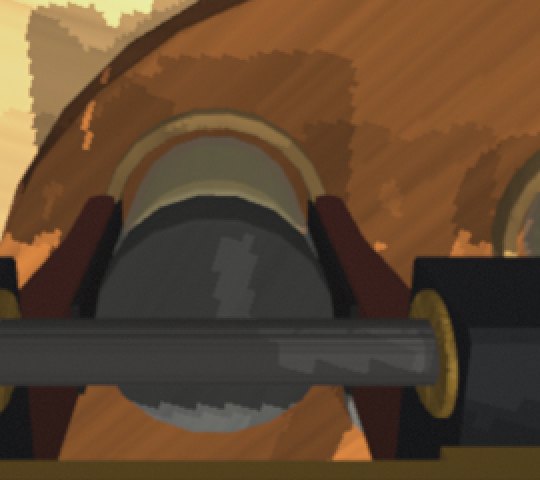

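>>> {"method": "send_rows", "body": {"hand": [0.7,0.7,0.7,0.7,0.7,0.7,0.7,0.7,0.7,0.7], "dp": [[1,0,0],[1,0,0],[1,0,0],[0.5,0,0],[0,0,0],[0,0,0],[0,0,0],[0,0,0],[0,0,0],[0,0,0]], "turn": [[0,0,0],[0,0,0],[0,0,0],[0,0,0],[0,0,0],[0,0,0],[0,0,0],[0,0,0],[0,0,0],[0,0,0]]}}

```text
time_s: 14.87
eef_pos: [616.4, -15.9, 62.4]
eef_rot: [0.422, 0.567, -0.42, 0.569]
force: [0.0, -0.2, -2.3]
grip_width: 51.3
```

>>> {"method": "send_rows", "body": {"hand": [0.7,0.7,0.7,0.7,0.7,0.7,0.7,0.7,0.7,0.7], "dp": [[1,0,0],[0.5,0,0],[0.5,0,0],[0,0,0],[0,0,0],[0,0,0],[0,0,0],[0,0,0],[0,0,0],[0,0,0]], "turn": [[0,0,0],[0,0,0],[0,0,0],[0,0,0],[0,0,0],[0,0,0],[0,0,0],[0,0,0],[0,0,0],[0,0,0]]}}

```text
time_s: 15.7
eef_pos: [616.9, -16.0, 60.7]
eef_rot: [0.422, 0.567, -0.42, 0.57]
force: [-0.6, 0.0, -1.9]
grip_width: 51.6
```

```bash
python3 - <<'E'
from h import *
go([615,-15,60])
im=viewer.read_camera('wrist')[:,:,::-1]
cv2.imwrite('pics/w11.png',im[120:360,150:420].repeat(2,0).repeat(2,1))
E
```

```text
p [616.9 -16.   60.7] dp_now [ 0.7 -1.5 -1.5] dp_afterturn [ 0.7 -1.5 -1.5] turn [ 0.    0.09 -0.26] yaw -73.0 F [-0.6  0.  -1.9] w 51.6 q [-0.14  0.56  1.63  0.    0.95  1.14] t 15.7
```

View pics/w11.png

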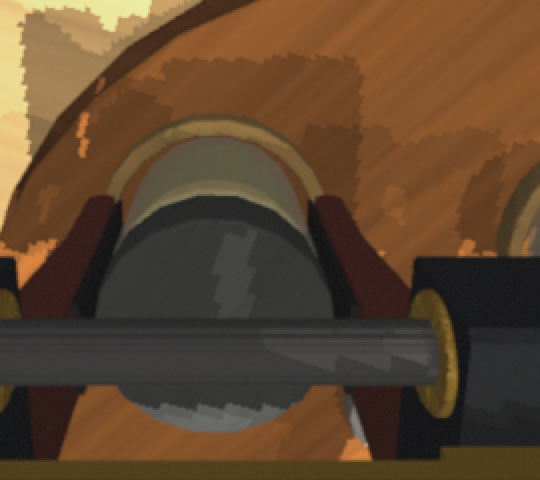

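>>> {"method": "send_rows", "body": {"hand": [0.7,0.7,0.7,0.7,0.7,0.7,0.7,0.7,0.7,0.7], "dp": [[0.5,-1,-0.5],[0.5,0,0],[0.5,0,0],[0.5,0,0],[0.5,0,0],[0.5,0,0],[0.5,0,0],[0.5,0,0],[0,0,0],[0,0,0]], "turn": [[0,0,-0.2],[0,0,0],[0,0,0],[0,0,0],[0,0,0],[0,0,0],[0,0,0],[0,0,0],[0,0,0],[0,0,0]]}}

```text
time_s: 16.58
eef_pos: [618.6, -16.6, 60.7]
eef_rot: [0.422, 0.566, -0.42, 0.571]
force: [-0.0, -0.4, 2.1]
grip_width: 51.2
```

```bash
python3 - <<'E'
from h import *
go([615,-15,60])
E
```

```text
p [618.6 -16.6  60.7] dp_now [ 0.7 -3.  -2.6] dp_afterturn [ 0.7 -3.  -2.6] turn [ 0.    0.28 -0.37] yaw -73.0 F [-0.  -0.4  2.1] w 51.2 q [-0.14  0.56  1.63 -0.    0.94  1.14] t 16.5833
```

>>> {"method": "send_rows", "body": {"hand": [0.7,0.7,0.7,0.7,0.7,0.6,0.5,0.3,0.1,0], "dp": [[-1,-1.5,-1],[0,-1.5,-1],[0.5,-0.5,0],[0.5,0,0],[0,0,0],[0,0,0],[0,0,0],[0,0,0],[0,0,0],[0,0,0]], "turn": [[0,0,-0.3],[0,0,0],[0,0,0],[0,0,0],[0,0,0],[0,0,0],[0,0,0],[0,0,0],[0,0,0],[0,0,0]]}}

```text
time_s: 17.42
eef_pos: [614.2, -15.3, 60.4]
eef_rot: [0.42, 0.567, -0.421, 0.57]
force: [-0.1, 0.6, -0.7]
grip_width: 67.9
```

```bash
python3 - <<'E'
from h import *
go([615,-15,60])
im=viewer.read_camera('wrist')[:,:,::-1]
cv2.imwrite('pics/w12.png',im[120:360,130:400].repeat(2,0).repeat(2,1))
E
```

```text
p [614.2 -15.3  60.4] dp_now [ 0.4  0.8 -0.1] dp_afterturn [ 0.4  0.8 -0.1] turn [ 0.    0.27 -0.05] yaw -73.0 F [-0.1  0.6 -0.7] w 67.9 q [-0.13  0.56  1.64 -0.    0.95  1.14] t 17.4167
```

View pics/w12.png

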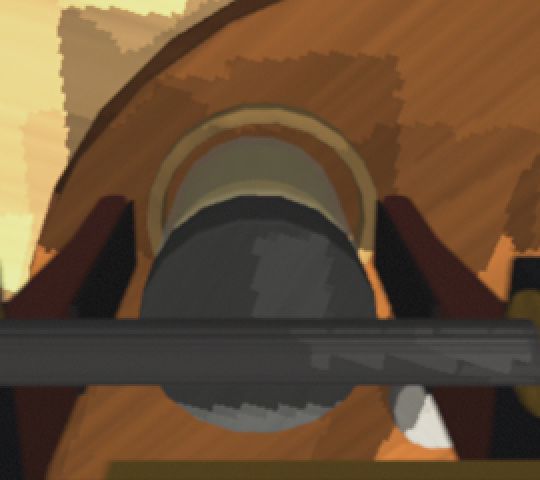

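The jar stands upright inside the ring (jar base arc at (260,150), ring around it), released. Open fully and rise.

>>> {"method": "send_rows", "body": {"hand": [0,0,0,0,0,0,0,0,0,0], "dp": [[0,0,0],[0,0,0],[0,0,0],[-8,0,0],[-15,0,0],[-25,0,0],[-28,0,0],[-28,0,0],[-28,0,0],[-15,0,0]], "turn": [[0,0,0],[0,0,0],[0,0,0],[0,0,0],[0,0,0],[0,0,0],[0,0,0],[0,0,0],[0,0,0],[0,0,0]]}}

```text
time_s: 18.3
eef_pos: [609.8, -14.2, 211.1]
eef_rot: [0.418, 0.57, -0.423, 0.566]
force: [0.1, 0.1, -0.7]
grip_width: 88.1
```

```bash
python3 - <<'E'
from h import *
go([464,-35,240])
i=viewer.camera_info('wrist')
cv2.imwrite('pics/w13.png',viewer.read_camera('wrist')[:,:,::-1])
E
```

```text
p [609.8 -14.2 211.1] dp_now [ -27.5 -145.8  -22.7] dp_afterturn [ -28.9 -145.5  -22.7] turn [ 0.   -0.    0.55] yaw -73.0 F [ 0.1  0.1 -0.7] w 88.1 q [-0.13  0.39  1.49 -0.    1.27  1.14] t 18.3
```

View pics/w13.png

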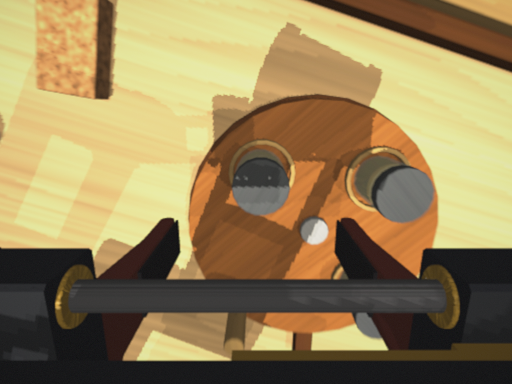

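The jar is upright in its well (lid at (262,185), ring (262,175)). The peg is at (235,330) behind the crossbar. Now turn the jaws tangential for the peg.

>>> {"method": "send_rows", "body": {"hand": [0,0,0,0,0,0,0,0,0,0], "dp": [[-3,-5,0],[-3,-5,0],[-3,-5,0],[-3,-5,0],[-3,-5,0],[-3,-5,0],[-3,-5,0],[-3,-5,0],[0,0,0],[0,0,0]], "turn": [[6,0,0],[6,0,0],[6,0,0],[6,0,0],[6,0,0],[6,0,0],[6,0,0],[6,0,0],[2,0,0],[0,0,0]]}}

```text
time_s: 19.18
eef_pos: [570.0, -10.8, 241.2]
eef_rot: [-0.628, -0.323, 0.63, -0.325]
force: [0.3, -0.0, 0.4]
grip_width: 87.8
```

```bash
python3 - <<'E'
from h import *
go([464,-30,225],np.radians(-123))
E
```

```text
p [570.  -10.8 241.2] dp_now [ 16.4 -75.1  77.2] dp_afterturn [ 16.2 -78.4  73.8] turn [-2.54  0.21 -0.07] yaw -123.0 F [ 0.3 -0.   0.4] w 87.8 q [-0.14  0.3   1.55 -0.    1.29  2.05] t 19.1833
```

>>> {"method": "send_rows", "body": {"hand": [0,0,0,0,0,0,0,0,0,0], "dp": [[0,-18,12],[0,-18,12],[0,-18,12],[0,-18,12],[0,-18,12],[0,-14,8],[0,-6,4],[0,0,0],[0,0,0],[0,0,0]], "turn": [[-2.5,0,0],[0,0,0],[0,0,0],[0,0,0],[0,0,0],[0,0,0],[0,0,0],[0,0,0],[0,0,0],[0,0,0]]}}

```text
time_s: 20.02
eef_pos: [433.4, -10.8, 238.9]
eef_rot: [-0.618, -0.341, 0.62, -0.343]
force: [0.2, 0.3, -0.9]
grip_width: 87.5
```

```bash
python3 - <<'E'
from h import *
go([464,-30,225],np.radians(-123))
i=viewer.camera_info('wrist');np.save('w14E.npy',i['extrinsics'])
cv2.imwrite('pics/w14.png',viewer.read_camera('wrist')[:,:,::-1])
for P in ([464,-30,136],[562,-91,40],[378,-144,30]): print(proj(i,P))
cv2.imwrite('pics/top14.png',viewer.read_camera('top')[:,:,::-1])
E
```

```text
p [433.4 -10.8 238.9] dp_now [14.  36.1 -0.1] dp_afterturn [13.9 36.1 -0.6] turn [ 0.84  0.21 -0.04] yaw -123.0 F [ 0.2  0.3 -0.9] w 87.5 q [-0.18  0.1   1.82 -0.    1.22  1.95] t 20.0167
[256.04275473 147.33438915]
[255.50293815  27.2624045 ]
[374.7810017 146.6932988]
```

View pics/w14.png

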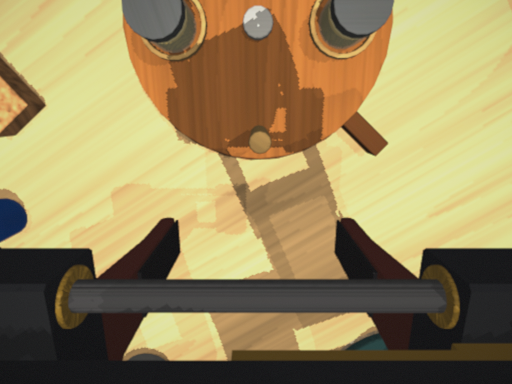

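Peg top at (260,141), hub (258,22), tongue end near (378,150).

```bash
python3 - <<'E'
from h import *
i=dict(viewer.camera_info('wrist'));i['extrinsics']=np.load('w14E.npy')
P=ray(i,260,141,136);print("peg",P,"hub z40",ray(i,258,22,45), ray(i,258,22,40))
im=cv2.imread('pics/w14.png')
cv2.imwrite('pics/w14c.png',cv2.resize(im[90:180,320:410],None,fx=6,fy=6,interpolation=cv2.INTER_CUBIC))
go([P[0],P[1],225],np.radians(-123))
t=cv2.imread('pics/top14.png');cv2.imwrite('pics/top14c.png',cv2.resize(t[120:240,210:330],None,fx=5,fy=5,interpolation=cv2.INTER_CUBIC))
E
```

```text
peg [466.76131451 -35.72137246 136.        ] hub z40 [563.85075662 -95.25297389  45.        ] [564.86880206 -95.9265266   40.        ]
p [433.8 -10.9 238.9] dp_now [14.  41.2  3.4] dp_afterturn [13.9 41.2  2.9] turn [ 0.83  0.21 -0.04] yaw -123.0 F [ 0.2 -0.3 -0.2] w 87.8 q [-0.18  0.1   1.82 -0.    1.22  1.95] t 20.1167
```

View pics/w14c.png

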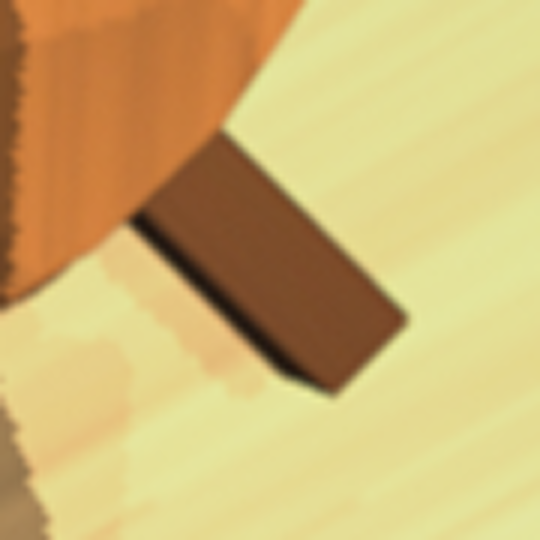

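View pics/top14c.png

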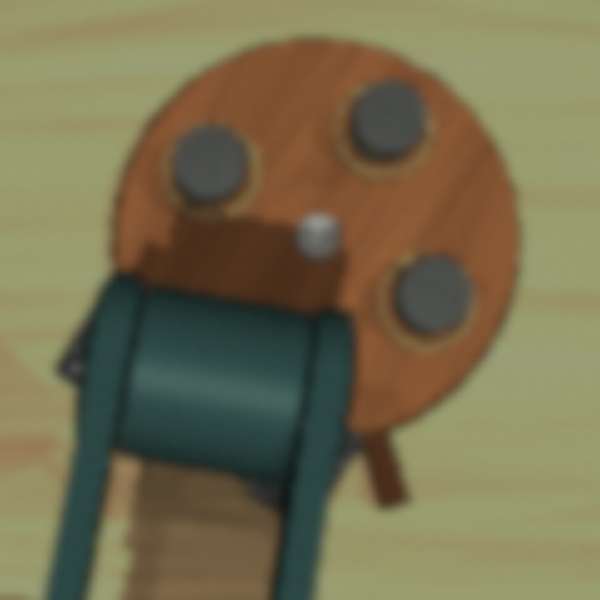

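```bash
python3 - <<'E'
from h import *
i=dict(viewer.camera_info('wrist'));i['extrinsics']=np.load('w14E.npy')
def px(X,Y): return (X+.5)/6-.5+320,(Y+.5)/6-.5+90
L=lambda X,Y:ray(i,*px(X,Y),30)[:2]
a,b,c,d=L(408,320),L(333,393),L(220,128),L(147,205)
print(a,b,c,d,np.linalg.norm(a-b))
for p,q in((c,a),(d,b)): print(np.degrees(np.arctan2(*(q-p)[::-1])))
e=(a+b)/2;P=ray(i,260,141,136)[:2]
for ax in ([562,-91],[564,-95.5]):
    ax=np.array(ax);print("end ang",np.degrees(np.arctan2(*(e-ax)[::-1]))%360,np.linalg.norm(e-ax),"peg",np.degrees(np.arctan2(*(P-ax)[::-1])),np.linalg.norm(P-ax))
# top cam
j=viewer.camera_info('top')
def px5(X,Y): return (X+.5)/5-.5+210,(Y+.5)/5-.5+120
for n,X,Y,z in(("tongue end",396,502,30),("tongue base",376,435,30),("hub",318,234,45),("jar",211,164,106),("jarB",389,120,106),("jarC",434,294,106)): print(n,ray(j,*px5(X,Y),z))
# disc fit wrist
im=cv2.imread('pics/w14.png')
E
```

```text
[ 373.89042629 -158.98775904] [ 368.73192621 -139.76766615] [ 426.81361694 -144.39929464] [ 421.41720387 -125.51030119] 19.900303867107954
-164.58894262877067
-164.85764956953352
end ang 197.0215099035583 199.42463446504453 peg 149.86817800690267 110.11872627070024
end ang 195.62152092267226 200.07946099784152 peg 148.41838859939216 114.14397165539626
tongue end [ 374.49680596 -147.22769328   30.        ]
tongue base [ 422.6477281  -133.39138253   30.        ]
hub [566.39134188 -92.17214653  45.        ]
jar [609.10557349 -14.8782648  106.        ]
jarB [ 639.09212224 -138.46945696  106.        ]
jarC [ 517.96298778 -168.20226518  106.        ]
```

>>> {"method": "send_rows", "body": {"hand": [0,0,0,0,0,0,0,0,0,0], "dp": [[0,10,1],[0,14,1],[0,14,1],[15,2,0],[18,0,0],[18,0,0],[14,0,0],[0,0,0],[0,0,0],[0,0,0]], "turn": [[0.8,0.2,0],[0,0,0],[0,0,0],[0,0,0],[0,0,0],[0,0,0],[0,0,0],[0,0,0],[0,0,0],[0,0,0]]}}

```text
time_s: 20.95
eef_pos: [484.4, -45.4, 172.1]
eef_rot: [0.624, 0.334, -0.619, 0.339]
force: [0.0, -0.4, 0.5]
grip_width: 88.0
```

```bash
python3 - <<'E'
from h import *
go([466.8,-35.7,97],np.radians(-123))
i=viewer.camera_info('wrist');np.save('w15E.npy',i['extrinsics'])
cv2.imwrite('pics/w15.png',viewer.read_camera('wrist')[:,:,::-1])
print(proj(i,[466.8,-35.7,136]))
E
```

```text
p [484.4 -45.4 172.1] dp_now [ 74.9 -20.9   1.7] dp_afterturn [ 75.1 -20.1   1.4] turn [-0.17 -0.14 -0.6 ] yaw -123.0 F [ 0.  -0.4  0.5] w 88.0 q [-0.23  0.25  1.82 -0.    1.06  1.92] t 20.95
[258.64195482 240.93390672]
```

View pics/w15.png

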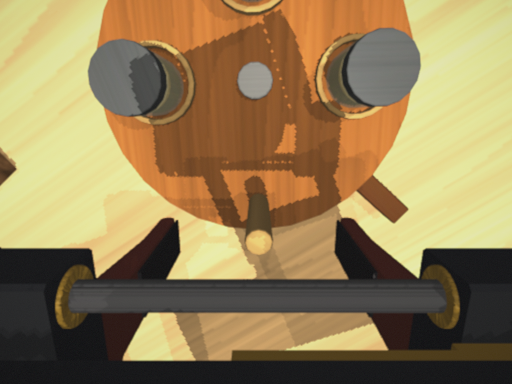

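Peg top at (259,241) as predicted. Back 20 mm, then down.

>>> {"method": "send_rows", "body": {"hand": [0,0,0,0,0,0,0,0,0,0], "dp": [[0,-9,0],[0,-8,0],[0,0,0],[0,0,0],[6,0,0],[10,0,0],[10,0,0],[0,0,0],[0,0,0],[0,0,0]], "turn": [[0,0,-0.6],[0,0,0],[0,0,0],[0,0,0],[0,0,0],[0,0,0],[0,0,0],[0,0,0],[0,0,0],[0,0,0]]}}

```text
time_s: 21.83
eef_pos: [471.8, -35.3, 149.0]
eef_rot: [0.625, 0.335, -0.618, 0.338]
force: [0.9, -0.6, 0.2]
grip_width: 87.8
```

```bash
python3 - <<'E'
from h import *
go([466.8,-35.7,97],np.radians(-123))
E
```

```text
p [471.8 -35.3 149. ] dp_now [52.  -4.4  3.4] dp_afterturn [52.  -4.   3.1] turn [-0.08 -0.33 -0.47] yaw -123.0 F [ 0.9 -0.6  0.2] w 87.8 q [-0.22  0.26  1.87  0.    1.    1.92] t 21.8333
```

>>> {"method": "send_rows", "body": {"hand": [0,0,0,0,0,0,0,0,0,0], "dp": [[0,-3,2],[8,0,0],[10,0,0],[10,0,0],[10,0,0],[8,0,0],[3,0,0],[0,0,0],[0,0,0],[0,0,0]], "turn": [[0,0,-0.5],[0,0,0],[0,0,0],[0,0,0],[0,0,0],[0,0,0],[0,0,0],[0,0,0],[0,0,0],[0,0,0]]}}

```text
time_s: 22.67
eef_pos: [468.9, -35.5, 96.1]
eef_rot: [0.624, 0.338, -0.62, 0.336]
force: [-0.4, 0.9, 0.7]
grip_width: 87.4
```

```bash
python3 - <<'E'
from h import *
go([466.8,-35.7,97],np.radians(-123))
i=viewer.camera_info('wrist')
cv2.imwrite('pics/w16.png',viewer.read_camera('wrist')[:,:,::-1])
print(proj(i,[466.8,-35.7,136]))
E
```

```text
p [468.9 -35.5  96.1] dp_now [-0.9 -1.7  1.3] dp_afterturn [-0.9 -1.7  1.3] turn [-0.1  -0.38 -0.03] yaw -123.0 F [-0.4  0.9  0.7] w 87.4 q [-0.23  0.34  1.93  0.01  0.87  1.92] t 22.6667
[258.27983213 272.72561055]
```

View pics/w16.png

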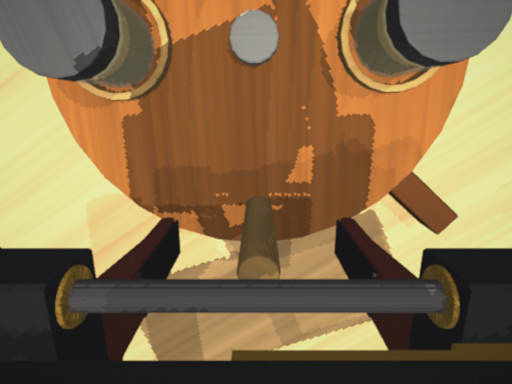

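The peg stands between the fingers at (258,272). Closing.

>>> {"method": "send_rows", "body": {"hand": [1,1,1,1,1,1,1,1,1,1], "dp": [[0,-1,1],[0,0,0],[0,0,0],[0,0,0],[0,0,0],[0,0,0],[0,0,0],[0,0,0],[0,0,0],[0,0,0]], "turn": [[0,0,0],[0,0,0],[0,0,0],[0,0,0],[0,0,0],[0,0,0],[0,0,0],[0,0,0],[0,0,0],[0,0,0]], "newtons": 25}}

```text
time_s: 23.55
eef_pos: [469.1, -36.1, 98.0]
eef_rot: [0.625, 0.337, -0.618, 0.337]
force: [-0.9, -0.9, 0.0]
grip_width: 24.3
```

```bash
python3 - <<'E'
from h import *
go([466.8,-35.7,97],np.radians(-123))
E
```

```text
p [469.1 -36.1  98. ] dp_now [ 1.  -2.1  0.9] dp_afterturn [ 1.  -2.1  0.9] turn [-0.09 -0.47 -0.27] yaw -123.0 F [-0.9 -0.9  0. ] w 24.3 q [-0.23  0.34  1.93  0.01  0.87  1.91] t 23.55
```

>>> {"method": "send_rows", "body": {"hand": [1,1,1,1,1,1,1,1,1,1], "dp": [[0,0,0],[0,0,0],[0,0,0],[0,0.1,4],[0,0.3,8],[0,0.3,8],[0,0.3,8],[0,0.1,4],[0,0,0],[0,0,0]], "turn": [[0,0,0],[0,0,0],[0,0,0],[-2,0,0],[-4,0,0],[-4,0,0],[-4,0,0],[-2,0,0],[0,0,0],[0,0,0]]}}

```text
time_s: 24.38
eef_pos: [456.0, -66.9, 98.1]
eef_rot: [0.569, 0.423, -0.563, 0.425]
force: [0.5, 1.3, 0.4]
grip_width: 19.0
```

```bash
cat >> h.py <<'E'
def st(ax=(564.5,-95),r=115):
    p,M,s=axes();d=p[:2]-np.array(ax);a=np.degrees(np.arctan2(d[1],d[0]))%360
    yaw=np.degrees(np.arctan2(M[1,2],M[0,2]))
    ur=d/np.linalg.norm(d)
    print("ang",round(a,1),"r",round(np.linalg.norm(d),1),"yaw-(ang+90)",round((yaw-a-90+180)%360-180,1),"z",round(p[2],1),"Frad",round(s["force"][:2]@ur,1),"Ftan",round(s["force"][:2]@[-ur[1],ur[0]],1),"Fz",round(s["force"][2],1),"w",round(s["grip_width"],1),"q",np.round(s["q"],2),"t",round(s["time_s"],2))
E
python3 -c "
from h import *
st();go([466.8,-35.7,97])"
```

```text
ang 165.5 r 112.1 yaw-(ang+90) -1.8 z 98.1 Frad -0.2 Ftan -1.4 Fz 0.4 w 19.0 q [-0.3   0.32  1.95  0.01  0.86  1.55] t 24.38
p [456.  -66.9  98.1] dp_now [  1.2   1.5 -33. ] dp_afterturn [  1.1   1.6 -33. ] turn [-0.   -0.3  -0.47] yaw -106.3 F [0.5 1.3 0.4] w 19.0 q [-0.3   0.32  1.95  0.01  0.86  1.55] t 24.3833
```

The carousel turns with the grip and forces are tiny. Continue.

>>> {"method": "send_rows", "body": {"hand": [1,1,1,1,1,1,1,1,1,1], "dp": [[0,0.2,6],[0,0.3,8],[0,0.3,8],[0,0.3,8],[0,0.3,8],[0,0.3,8],[0,0.3,8],[0,0.3,8],[0,0.2,6],[0,0,0]], "turn": [[-3.5,0,0],[-4,0,0],[-4,0,0],[-4,0,0],[-4,0,0],[-4,0,0],[-4,0,0],[-4,0,0],[-3,0,0],[0,0,0]]}}

```text
time_s: 25.22
eef_pos: [459.5, -134.6, 98.0]
eef_rot: [0.414, 0.573, -0.408, 0.578]
force: [-1.0, -0.6, 3.0]
grip_width: 19.7
```

```bash
python3 -c "
from h import *
st();go([466.8,-35.7,97])"
```

```text
ang 200.7 r 112.3 yaw-(ang+90) -1.7 z 98.0 Frad 1.2 Ftan 0.2 Fz 3.0 w 19.7 q [-0.44  0.35  1.91  0.01  0.87  0.8 ] t 25.22
p [ 459.5 -134.6   98. ] dp_now [  1.4  39.1 -91.2] dp_afterturn [  1.   39.2 -91.2] turn [ 0.    0.03 -0.61] yaw -71.0 F [-1.  -0.6  3. ] w 19.7 q [-0.44  0.35  1.91  0.01  0.87  0.8 ] t 25.2167
```

>>> {"method": "send_rows", "body": {"hand": [1,1,1,1,1,1,1,1,1,1], "dp": [[-0.5,0.2,6],[0,0.3,8],[0,0.3,8],[0,0.3,8],[0,0.3,8],[0,0.3,8],[0,0.3,8],[0,0.3,8],[0,0.2,6],[0,0,0]], "turn": [[-3.5,0,0],[-4,0,0],[-4,0,0],[-4,0,0],[-4,0,0],[-4,0,0],[-4,0,0],[-4,0,0],[-3.5,0,0],[0,0,0]]}}

```text
time_s: 26.05
eef_pos: [500.1, -187.6, 98.0]
eef_rot: [0.22, 0.67, -0.217, 0.675]
force: [-0.6, -2.0, 3.1]
grip_width: 20.1
```

```bash
python3 -c "
from h import *
st();go([466.8,-35.7,97])"
```

```text
ang 235.2 r 112.8 yaw-(ang+90) -1.2 z 98.0 Frad 2.0 Ftan 0.7 Fz 3.1 w 20.1 q [-0.49  0.41  1.79  0.01  0.93  0.13] t 26.05
p [ 500.1 -187.6   98. ] dp_now [   1.2  103.3 -116.2] dp_afterturn [   1.   103.3 -116.2] turn [ 0.    0.25 -0.38] yaw -36.0 F [-0.6 -2.   3.1] w 20.1 q [-0.49  0.41  1.79  0.01  0.93  0.13] t 26.05
```

>>> {"method": "send_rows", "body": {"hand": [1,1,1,1,1,1,1,1,1,1], "dp": [[-0.5,0.2,6],[0,0.3,8],[0,0.3,8],[0,0.3,8],[0,0.3,8],[0,0.3,8],[0,0.3,8],[0,0.3,8],[0,0.2,6],[0,0,0]], "turn": [[-3.5,0,0],[-4,0,0],[-4,0,0],[-4,0,0],[-4,0,0],[-4,0,0],[-4,0,0],[-4,0,0],[-3.5,0,0],[0,0,0]]}}

```text
time_s: 26.88
eef_pos: [563.8, -208.4, 98.1]
eef_rot: [0.01, 0.705, -0.011, 0.709]
force: [-0.2, -3.9, 1.6]
grip_width: 19.7
```

```bash
python3 -c "
from h import *
st();go([466.8,-35.7,97])
cv2.imwrite('pics/top20.png',viewer.read_camera('top')[:,:,::-1])
t=cv2.imread('pics/top20.png');cv2.imwrite('pics/top20c.png',cv2.resize(t[120:240,210:330],None,fx=5,fy=5,interpolation=cv2.INTER_CUBIC))"
```

```text
ang 269.6 r 113.4 yaw-(ang+90) -1.3 z 98.1 Frad 3.9 Ftan -0.2 Fz 1.6 w 19.7 q [-0.47  0.49  1.64  0.    1.   -0.44] t 26.88
p [ 563.8 -208.4   98.1] dp_now [   0.3  169.8 -102. ] dp_afterturn [   1.1  169.8 -102. ] turn [-0.    0.28  0.09] yaw -1.7 F [-0.2 -3.9  1.6] w 19.7 q [-0.47  0.49  1.64  0.    1.   -0.44] t 26.8833
```

View pics/top20c.png

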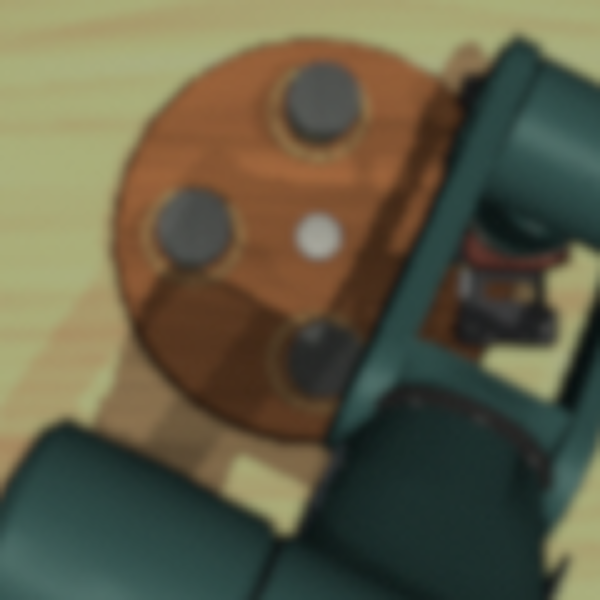

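The loose jar has come round to about (320,357) in the crop and the tongue is still about 16° off. Nudge on 13°.

>>> {"method": "send_rows", "body": {"hand": [1,1,1,1,1,1,1,1,1,1], "dp": [[0,0.4,4],[0,0.5,7],[0,0.4,6],[0,0.3,4],[0,0,2],[0,0,0],[0,0,0],[0,0,0],[0,0,0],[0,0,0]], "turn": [[-2,0,0],[-4,0,0],[-4,0,0],[-2,0,0],[-1,0,0],[0,0,0],[0,0,0],[0,0,0],[0,0,0],[0,0,0]]}}

```text
time_s: 27.77
eef_pos: [583.3, -206.9, 98.1]
eef_rot: [-0.064, 0.703, 0.058, 0.706]
force: [0.7, -4.4, -1.0]
grip_width: 19.8
```

```bash
python3 -c "
from h import *
st();go([466.8,-35.7,97])
i=viewer.camera_info('wrist');np.save('w21E.npy',i['extrinsics'])
cv2.imwrite('pics/w21.png',viewer.read_camera('wrist')[:,:,::-1])
t=viewer.read_camera('top')[:,:,::-1];cv2.imwrite('pics/top21.png',t)
cv2.imwrite('pics/top21c.png',cv2.resize(t[120:240,210:330],None,fx=5,fy=5,interpolation=cv2.INTER_CUBIC))
t=viewer.read_camera('scene')[:,:,::-1];cv2.imwrite('pics/sc21.png',t)
cv2.imwrite('pics/sc21c.png',cv2.resize(t[180:300,180:320],None,fx=5,fy=5,interpolation=cv2.INTER_CUBIC))"
```

```text
ang 279.5 r 113.4 yaw-(ang+90) 0.4 z 98.1 Frad 4.5 Ftan 0.0 Fz -1.0 w 19.8 q [-0.45  0.51  1.6  -0.01  1.02 -0.62] t 27.77
p [ 583.3 -206.9   98.1] dp_now [ -0.6 188.7 -85.3] dp_afterturn [  1.1 188.7 -85.3] turn [-0.    0.15  0.44] yaw 9.9 F [ 0.7 -4.4 -1. ] w 19.8 q [-0.45  0.51  1.6  -0.01  1.02 -0.62] t 27.7667
```

View pics/w21.png

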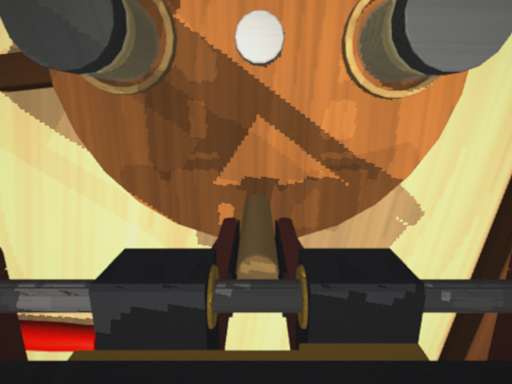

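View pics/top21c.png

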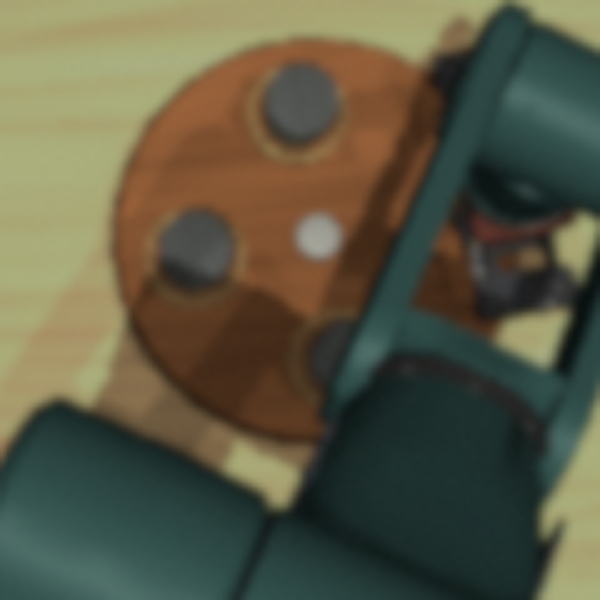

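View pics/sc21c.png

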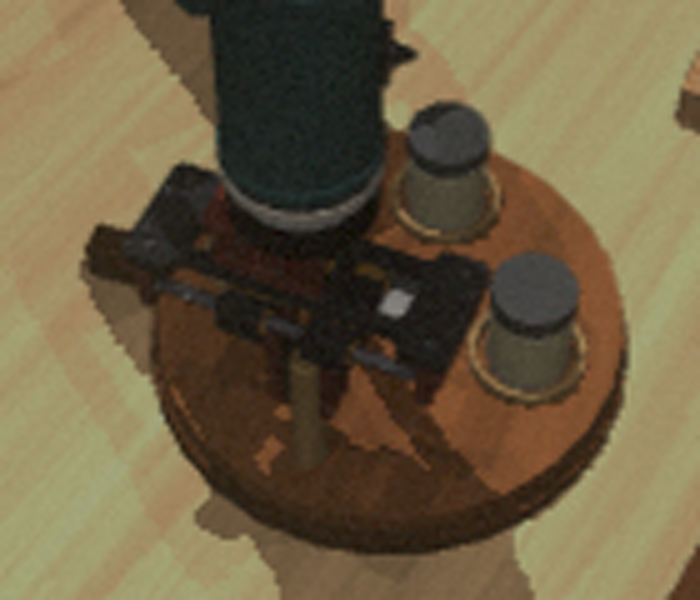

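```bash
python3 - <<'E'
from h import *
j=viewer.camera_info('top')
def lids(fn):
    t=cv2.imread(fn);a=cv2.resize(t[120:240,210:330],None,fx=5,fy=5,interpolation=cv2.INTER_CUBIC)
    H,S,V=cv2.split(cv2.cvtColor(a,cv2.COLOR_BGR2HSV));m=((S<70)&(V<125)).astype(np.uint8)*255
    out=[]
    for c in cv2.findContours(m,cv2.RETR_EXTERNAL,cv2.CHAIN_APPROX_NONE)[0]:
        A=cv2.contourArea(c)
        if 3000<A<6500:
            e=cv2.fitEllipse(c);(mx,my),mr=cv2.minEnclosingCircle(c)
            u,v=[(k+.5)/5-.5+o for k,o in zip(e[0],(210,120))]
            P=ray(j,u,v,106)[:2];d=P-np.array([563,-91.5])
            print(fn,np.round(e[0],1),np.round(e[1],1),P.round(1),np.round(np.linalg.norm(d),1),np.round(np.degrees(np.arctan2(d[1],d[0]))%360,1))
for f in ("pics/top0.png","pics/top14.png","pics/top21.png"): lids(f)
# wrist
i=dict(viewer.camera_info('wrist'));i['extrinsics']=np.load('w21E.npy')
print("hub",ray(i,259.5,38,45),ray(i,259.5,38,40))
im=cv2.imread('pics/w21.png');cv2.imwrite('pics/w21c.png',cv2.resize(im[0:150,0:180],None,fx=4,fy=4,interpolation=cv2.INTER_CUBIC))
E
```

```text
pics/top0.png [434.3 292.4] [71.3 74.3] [ 519.  -168.4] 88.6 240.2
pics/top0.png [385.9 118.1] [68.5 75.5] [ 640.4 -136.4] 89.5 329.9
pics/top14.png [199.1 462. ] [297.1 401.4] [403.2  -5.3] 181.6 151.6
pics/top14.png [433.2 294.9] [72.  74.1] [ 517.3 -167.6] 88.8 239.0
pics/top14.png [209.3 164.1] [69.7 75.5] [609.  -13.7] 90.4 59.4
pics/top14.png [388.3 119.5] [69.4 74.9] [ 639.5 -138. ] 89.5 328.7
pics/top21.png [462.7 402.2] [ 67.4 175.2] [ 443.1 -187. ] 153.3 218.6
pics/top21.png [196.3 249.5] [70.2 73.7] [549.7  -4.3] 88.2 98.7
pics/top21.png [300.8 103.1] [69.8 74.8] [651.2 -77.5] 89.3 9.0
hub [564.34729176 -95.48610225  45.        ] [564.23088533 -94.52020702  40.        ]
```

View pics/w21c.png

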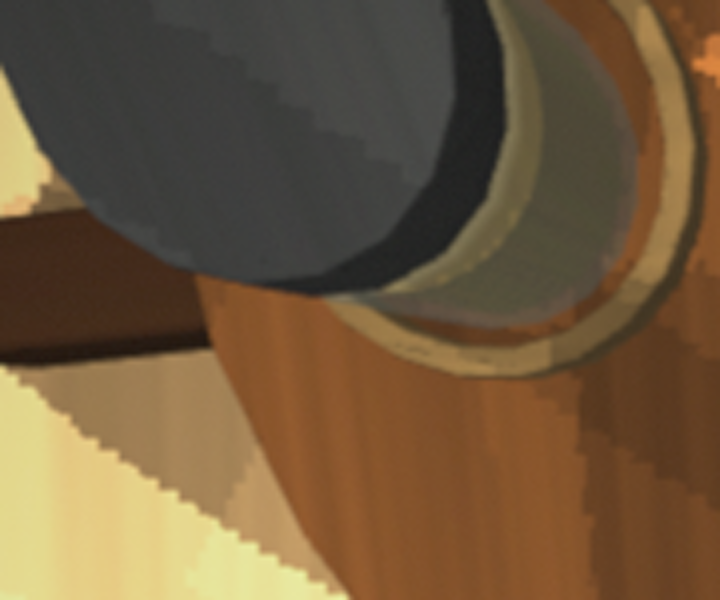

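```bash
python3 - <<'E'
from h import *
from scipy.optimize import least_squares
j=viewer.camera_info('top')
pts=[]
for fn in ("pics/top14.png","pics/top20.png","pics/top21.png"):
    t=cv2.imread(fn);a=cv2.resize(t[120:240,210:330],None,fx=5,fy=5,interpolation=cv2.INTER_CUBIC)
    H,S,V=cv2.split(cv2.cvtColor(a,cv2.COLOR_BGR2HSV));m=((S<70)&(V<125)).astype(np.uint8)*255
    for c in cv2.findContours(m,cv2.RETR_EXTERNAL,cv2.CHAIN_APPROX_NONE)[0]:
        if 3000<cv2.contourArea(c)<6500:
            e=cv2.fitEllipse(c)
            if max(e[1])>80: continue
            u,v=[(k+.5)/5-.5+o for k,o in zip(e[0],(210,120))];P=ray(j,u,v,106)[:2];pts.append(P);print(fn,P.round(1))
pts=np.array(pts)
r=least_squares(lambda x:np.hypot(*(pts-x).T)-90,[563,-92]);ax=r.x;print("axis lids",ax,r.fun.round(1))
t=cv2.imread("pics/top14.png")
x0,y0,f=270,195,8
a=cv2.resize(t[y0:235,x0:305],None,fx=f,fy=f,interpolation=cv2.INTER_CUBIC)
H,S,V=cv2.split(cv2.cvtColor(a,cv2.COLOR_BGR2HSV))
cv2.imwrite("pics/tg.png",a)
m=(V<105).astype(np.uint8)*255;cv2.imwrite("pics/tgm.png",m)
E
```

```text
pics/top14.png [ 517.3 -167.6]
pics/top14.png [609.  -13.7]
pics/top14.png [ 639.5 -138. ]
pics/top20.png [564.7  -2.5]
pics/top20.png [652.4 -92.5]
pics/top21.png [549.7  -4.3]
pics/top21.png [651.2 -77.5]
axis lids [562.84121833 -91.80456652] [-1.6  0.7 -0.5 -0.7 -0.5 -1.5 -0.5]
```

View pics/tg.png

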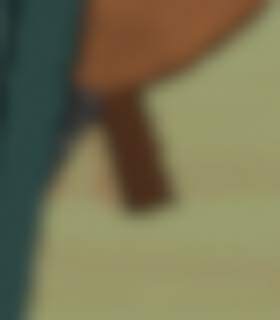

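View pics/tgm.png

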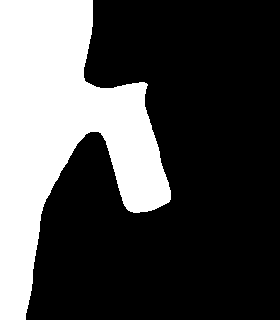

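```bash
python3 - <<'E'
from h import *
j=viewer.camera_info('top');ax=np.array([562.8,-91.8])
for X,Y in((139,170),(141,170),(143,170),(147,190),(131,140)):
    P=ray(j,(X+.5)/8-.5+270,(Y+.5)/8-.5+195,30)[:2];d=P-ax;print(P.round(1),np.linalg.norm(d).round(1),(np.degrees(np.arctan2(d[1],d[0]))%360).round(2))
# wrist images: hub vs tongue in w1 (first) 
im=cv2.imread('pics/w15.png');cv2.imwrite('pics/w15c.png',cv2.resize(im[150:240,340:430],None,fx=6,fy=6,interpolation=cv2.INTER_CUBIC))
E
```

```text
[ 389.5 -140.7] 180.0 195.76
[ 389.5 -141.6] 180.3 196.04
[ 389.5 -142.5] 180.5 196.31
[ 380.6 -144.2] 189.6 196.04
[ 403.  -137.3] 166.1 195.88
```

View pics/w15c.png

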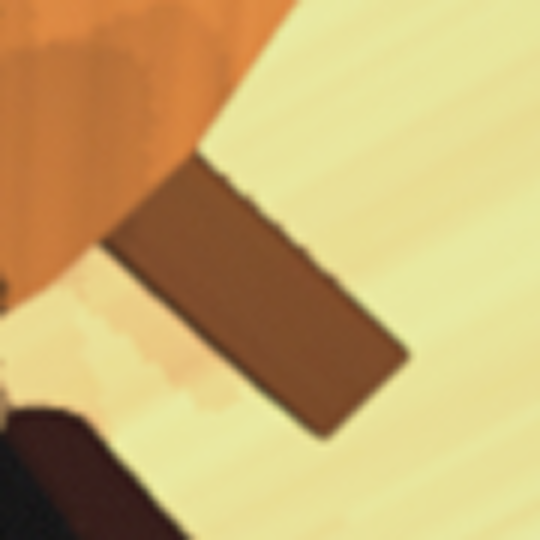

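```bash
python3 - <<'E'
from h import *
i=dict(viewer.camera_info('wrist'));i['extrinsics']=np.load('w15E.npy')
L=lambda X,Y:ray(i,(X+.5)/6-.5+340,(Y+.5)/6-.5+150,30)[:2]
c,a,d,b=L(195,153),L(410,355),L(103,243),L(323,437)
ang=lambda v:(np.degrees(np.arctan2(v[1],v[0]))%360).round(2)
print(ang(a-c),ang(b-d),np.linalg.norm(a-b))
e=(a+b)/2
for hz in(40,45,50):
    h=ray(i,255,80,hz)[:2];print(h.round(1),ang(e-h),np.linalg.norm(e-h).round(1),"peg",ang(ray(i,259,241,136)[:2]-h))
E
```

```text
195.47 196.53 20.032133942878797
[564.5 -95.6] 195.59 200.6 peg 148.61
[564.1 -95.4] 195.68 200.3 peg 148.59
[563.7 -95.2] 195.78 200.0 peg 148.57
```

Both cameras agree: about 7.0° still to go (front ≈195.9°, well ≈188.9°).

>>> {"method": "send_rows", "body": {"hand": [1,1,1,1,1,1,1,1,1,1], "dp": [[0,0,3],[0,0,4],[0,0,4],[0,0,2],[0,0,1],[0,0,0],[0,0,0],[0,0,0],[0,0,0],[0,0,0]], "turn": [[-1.5,0,0],[-2,0,0],[-2,0,0],[-1,0,0],[0,0,0],[0,0,0],[0,0,0],[0,0,0],[0,0,0],[0,0,0]]}}

```text
time_s: 28.75
eef_pos: [596.8, -203.8, 98.1]
eef_rot: [-0.105, 0.699, 0.1, 0.7]
force: [0.9, -4.0, -1.6]
grip_width: 19.7
```

```bash
cat >> h.py <<'E'
def chk(fn):
    t=viewer.read_camera('top')[:,:,::-1].copy();cv2.imwrite(fn,t);j=viewer.camera_info('top')
    a=cv2.resize(t[120:240,210:330],None,fx=5,fy=5,interpolation=cv2.INTER_CUBIC)
    H,S,V=cv2.split(cv2.cvtColor(a,cv2.COLOR_BGR2HSV));m=((S<70)&(V<125)).astype(np.uint8)*255
    for c in cv2.findContours(m,cv2.RETR_EXTERNAL,cv2.CHAIN_APPROX_NONE)[0]:
        if 3000<cv2.contourArea(c)<6500:
            e=cv2.fitEllipse(c)
            if max(e[1])>85: continue
            u,v=[(k+.5)/5-.5+o for k,o in zip(e[0],(210,120))];d=ray(j,u,v,106)[:2]-np.array([562.9,-91.7])
            print(np.round(e[0]),np.round(e[1]),"r",np.hypot(*d).round(1),"ang",(np.degrees(np.arctan2(d[1],d[0]))%360).round(2))
E
python3 -c "
from h import *
st();chk('pics/top22.png')"
```

```text
ang 286.6 r 113.5 yaw-(ang+90) 0.1 z 98.1 Frad 4.1 Ftan -0.2 Fz -1.6 w 19.7 q [-0.44  0.53  1.57 -0.01  1.04 -0.72] t 28.75
[200. 265.] [70. 75.] r 88.4 ang 105.52
[285. 106.] [69. 74.] r 89.6 ang 16.19
```

Mean 195.85° against the 195.9° front: on target. Independent look from the wrist and scene cameras.

```bash
python3 -c "
from h import *
i=viewer.camera_info('wrist');np.save('w23E.npy',i['extrinsics'])
cv2.imwrite('pics/w23.png',viewer.read_camera('wrist')[:,:,::-1])
t=viewer.read_camera('scene')[:,:,::-1];cv2.imwrite('pics/sc23c.png',cv2.resize(t[120:300,180:370],None,fx=4,fy=3.3,interpolation=cv2.INTER_CUBIC))
"
```

```text
(no output)
```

View pics/w23.png

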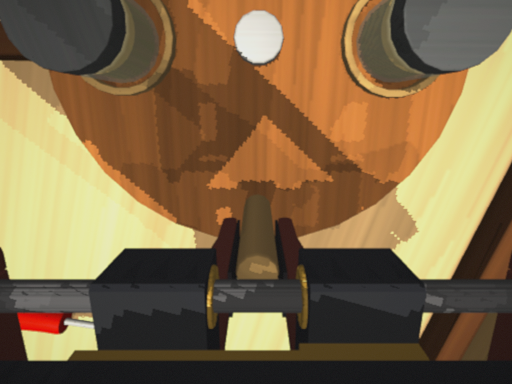

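View pics/sc23c.png

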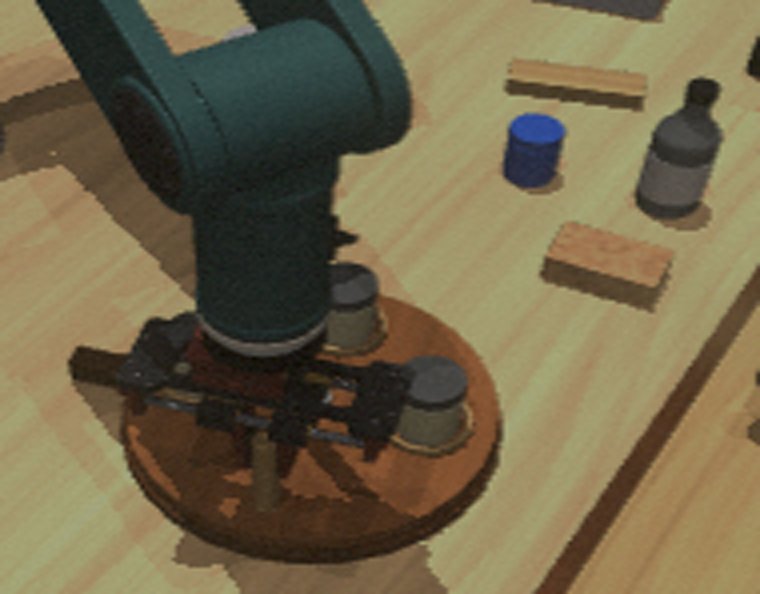

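Wrist view: the peg is held at (258,265), with our jar at top left (60,30) over the tongue's edge (5,52). Scene crop: the tongue at (90,365) and bystanders unmoved. One still call to settle, then a recheck.

>>> {"method": "send_rows", "body": {"hand": [1,1,1,1,1,1,1,1,1,1], "dp": [[0,0,0],[0,0,0],[0,0,0],[0,0,0],[0,0,0],[0,0,0],[0,0,0],[0,0,0],[0,0,0],[0,0,0]], "turn": [[0,0,0],[0,0,0],[0,0,0],[0,0,0],[0,0,0],[0,0,0],[0,0,0],[0,0,0],[0,0,0],[0,0,0]]}}

```text
time_s: 29.73
eef_pos: [596.8, -203.8, 98.1]
eef_rot: [-0.105, 0.699, 0.1, 0.7]
force: [0.2, -4.8, -1.2]
grip_width: 19.9
```

```bash
python3 -c "
from h import *
st();chk('pics/top24.png')
i=viewer.camera_info('wrist');j=viewer.camera_info('top')
t=cv2.imread('pics/top24.png')
cv2.imwrite('pics/top24c.png',cv2.resize(t[60:280,20:470],(780,381)))"
```

```text
ang 286.5 r 113.5 yaw-(ang+90) 0.1 z 98.1 Frad 4.6 Ftan -1.2 Fz -1.2 w 19.9 q [-0.44  0.53  1.57 -0.01  1.04 -0.72] t 29.73
[200. 265.] [70. 75.] r 88.4 ang 105.52
[285. 106.] [69. 74.] r 89.7 ang 16.14
```

View pics/top24c.png

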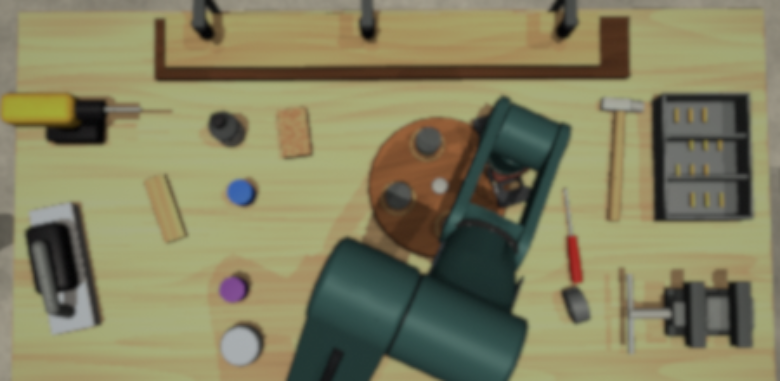

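The pose is stable, the angle is unchanged and every bystander is in place. Handing in.

```bash
python3 -c "
from plant import job
print(job.close_job())"
```

```text
the job is handed in; nothing more can be done
None
```

I did the whole job in the order asked and handed it in at about 30 s, with the gripper still holding the peg. No verdict is reported.

**What I did**
- I gripped the loose grey-lidded jar and lifted it.
- I tipped it to about 50°, a little past the 45° asked, then eased back towards 45° and held it there briefly. The lid stayed on.
- I levelled it, set it upright in the empty well and let go.
- I then gripped the peg and turned the carousel about 137° counterclockwise.

**Last checks**
- **Jar:** in the wrist picture just after release it stood upright inside the rim. I didn't measure its seat height.
- **Alignment:** the jar lid was not fully visible at the end, so I worked out the final angle from the two fixed jars. They put the well at about 195.8° against a tongue direction of about 195.9°. The two jars differed by about 0.6° and the tongue readings ranged from 195.3° to 196.5°, so the error is probably under 1°.
- **Hold:** pose and angle did not change over the last second. The peg was gripped at 19.9 mm, with about 5 N sideways at the wrist.
- **Bystanders:** none looked moved in the final top picture.

**Disagreements**
- The wrist and top cameras disagreed by about 4 mm on where the turning axis is. They agreed within about 0.2° on how far to turn.

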